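Set up the finned cooler and nest the steel pans on it

ROBOT

A 7-joint arm with a two-finger parallel gripper is mounted at the origin on the work surface; the furniture and walls round the work are solid. World frame = base frame: x ahead of the robot, y to its left, z up, the work surface at z = 0. Lengths are in mm, angles in rad, forces in N, time in s.
With the tool pointing down it reaches from about 400 to 875 mm from the base axis. Payload 6.5 kg.
Tool frame: the origin (TCP) lies on the mounting face of the last link; the fingertips stand 173 mm ahead of it and the grasp point (between the pads) lies 155 mm ahead of it; z points along the fingers, x is the direction in which the jaws open and shut, and the axes are right-handed (so a half turn about z gives the same grasp; the last joint's range is limited). The gripper opens to 85 mm and grips with 20 to 120 N. Pads are 22 mm wide; open, the fingers measure 114 mm over their backs; the gripper's body (76 mm by 85 mm) begins 54 mm behind the grasp point. The pads swing forward as they close: fully open they stand 13 mm farther back than shut.
Start: joints at [1.134, 0.536, -0.004, 1.538, 0.003, 1.067, -0.071], TCP at [235.535, -605.816, 404.69] pointing down, gripper open.
Joint ranges: [-2.7, 2.7], [-0.37, 2.16], [-1.27, 1.26], [0.24, 2.4], [-1.31, 4.45], [0.19, 1.91], [-2.76, 2.76]. Speed limits (rad/s): [2.39, 2.39, 3.14, 3.14, 3.14, 3.14, 3.14].

INTERFACE

Orientations are given as a unit quaternion [x, y, z, w].
In Python, from station import readout, eyes, close_job, models gives the robot as it stands.
- The arm moves only by the tool carry_out, never from a script. Its argument "series" is a list of rows, each a list of 7 numbers: the finger opening in mm, from 0 to 85.4, then the shift along the tool's x, y, z in mm, then the turn, a rotation vector about the tool's x, y, z in degrees. In form: [[hand, tx, ty, tz, wx, wy, wz], ...]. A call has 1 to 20 rows; each row shifts and turns the commanded pose from where the row before left it, along the tool's axes as they then stand; what a row does not reach is not made up. A row lasts 1/8 s, in which the tool goes at most 62.5 mm and 10.7 degrees, less where a joint would pass 70% of its speed; a pose out of reach is approached as far as the arm can. A call is refused whole if a number of a shift passes 62.5 or a number of a turn 10.7, either way. A call with a gripper value outside its range is refused whole. The fingers move at their own pace and stop on an object; "force" is the grip in N (left out, the last holds). Time passes only in rows, so rows that do not move let the fingers close. It gives the time, the measured TCP pose, the force and the opening at its end, in the units of the state.
- readout.read_state(): the state, without advancing time (a new reading comes with each control period).
- eyes.grab_frame(name): name is "side" or "top" or "wrist"; returns a dict with "image" (384x512x3 uint8, red, green, blue), "fx", "fy", "cx", "cy" (pixels), "R" (3x3) and "t" (3): a world point X has camera coordinates R X + t. Camera axes: x right, y down, z forward; pixel columns grow to the right and rows downward; lengths in mm; the calibration is good to about 2 mm. A picture is of the moment at which its call begins. There is no depth.
- close_job(): hands the job in, once; it reports no verdict.
Trained networks look in a picture, given as the dict that the camera call returned (one of the last four; its "shot" number tells which), for a name from the list of things; names that differ only in an ending like _2 or _b are one class to them, and where a whole thing is asked for, a point or a joint stands for the part that bears it (a point fixed in the world has none). Each returns a list of dicts, best first, with "p" (0 to 1); they miss things now and then, are a little off and sometimes report something else, mostly with a low value. They report only what shows in the picture. A call takes as long as a camera call.
- models.search_frame(picture, query): "at" ([x, y, z] in mm, in world coordinates, good to about 4 mm: the middle of the surface that is visible of it).
- models.silhouettes(picture, query): "mask" (384x512 bool, what is visible of it).
The state is a dict: "time_s": time; "joint_positions": joint angles; "qvel": joint speeds; "joint_efforts": joint torques, N m; "position": TCP position; "eef_rot": TCP orientation; "wrist_force": force on the tool from outside, world axes, zero at the start; "ft_torque": the same for the moment, N m; "gripper_width": finger opening in mm.
Only numpy, scipy, OpenCV 4.12 (cv2) and the standard library are available. Lean on these libraries where they do the work, as an engineer would, in place of code of your own. Each camera call takes 0.05 s, during which the arm holds its last target.

TASK

Get the steel sample pans chilling: first set the finned cooling plate fully home on the finned base, its fins down between the base's fins. Then nest all the pans that are there one inside the other, standing level in the middle of the plate, with their handles fanned out so that none touches another and each can be taken hold of by itself. Leave the timer and the slide box where they are.

Things in the scene. Friction and masses are not known exactly. Their poses are not given: they have to be found in the camera images.
- pan_a_mid (a point): centre of the largest of up to four round steel pans (on its axis, half-way up, 22.5 mm above the underside; may be absent). Outer diameter 80 mm, straight wall 2.5 mm thick, 45 mm high, flat bottom 4 mm thick. z up the axis, x along its handle. It goes into any larger pan with 4.5 mm or more to spare all round and stands on that pan's bottom.
- pan_a_handle (a point): gripping point of the largest pan's handle: 82 mm from the axis along x, 27.5 mm above the pan's centre. The handle is a straight level bar 12 mm wide, 10 mm high, from the rim to 100 mm from the axis, its underside level with the rim, so it passes over a larger pan's rim; handles of nested pans pointing the same way collide.
- pan_a: the largest pan; origin at the centre of its underside, z up its axis, x along its handle; about 150 g
- pan_b_mid (a point): centre of the second largest of up to four round steel pans (on its axis, half-way up, 22.5 mm above the underside; may be absent). Outer diameter 66 mm, straight wall 2.5 mm thick, 45 mm high, flat bottom 4 mm thick. z up the axis, x along its handle. It goes into any larger pan with 4.5 mm or more to spare all round and stands on that pan's bottom.
- pan_b_handle (a point): gripping point of the second largest pan's handle: 82 mm from the axis along x, 27.5 mm above the pan's centre. The handle is a straight level bar 12 mm wide, 10 mm high, from the rim to 100 mm from the axis, its underside level with the rim, so it passes over a larger pan's rim; handles of nested pans pointing the same way collide.
- pan_b: the second largest pan; origin at the centre of its underside, z up its axis, x along its handle; about 125 g
- pan_c_mid (a point): centre of the third of up to four round steel pans (on its axis, half-way up, 22.5 mm above the underside; may be absent). Outer diameter 52 mm, straight wall 2.5 mm thick, 45 mm high, flat bottom 4 mm thick. z up the axis, x along its handle. It goes into any larger pan with 4.5 mm or more to spare all round and stands on that pan's bottom.
- pan_c_handle (a point): gripping point of the third pan's handle: 82 mm from the axis along x, 27.5 mm above the pan's centre. The handle is a straight level bar 12 mm wide, 10 mm high, from the rim to 100 mm from the axis, its underside level with the rim, so it passes over a larger pan's rim; handles of nested pans pointing the same way collide.
- pan_c: the third pan; origin at the centre of its underside, z up its axis, x along its handle; about 105 g
- pan_d_mid (a point): centre of the smallest of up to four round steel pans (on its axis, half-way up, 22.5 mm above the underside; may be absent). Outer diameter 38 mm, straight wall 2.5 mm thick, 45 mm high, flat bottom 4 mm thick. z up the axis, x along its handle. It goes into any larger pan with 4.5 mm or more to spare all round and stands on that pan's bottom.
- pan_d_handle (a point): gripping point of the smallest pan's handle: 82 mm from the axis along x, 27.5 mm above the pan's centre. The handle is a straight level bar 12 mm wide, 10 mm high, from the rim to 100 mm from the axis, its underside level with the rim, so it passes over a larger pan's rim; handles of nested pans pointing the same way collide.
- pan_d: the smallest pan; origin at the centre of its underside, z up its axis, x along its handle; about 90 g
- fin_plate_mid (a point): centre of the slab of the loose aluminium cooling plate: slab 112 mm long (x), 66 mm wide (y), 12 mm thick (z up), flat on top. Four fins below along x, 106 mm long, 3.5 mm thick, 22 mm deep, at y = -19.5, -6.5, 6.5, 19.5 mm; at the start it stands on their tips, this point 28 mm above them. Gripped across its 66 mm width.
- fin_plate: the same cooling plate, about 350 g; origin in the middle at the level of its fin tips, z up, x along its fins
- fin_base_top (a point): middle of the top of the fixed finned aluminium base, 34 mm above the worktop, level with its fin tips. Five upright fins along x, 3.5 mm thick, 24 mm high, at y = -26, -13, 0, 13, 26 mm, between end walls 112 mm apart. The plate's fins go between them, either way round, with 3 mm to spare each way; home, the slab rests on these tips, its centre 6 mm above this point.
- fin_base: the same base, 124 mm long (x) by 66 mm wide (y), fixed to the worktop; origin under its centre, x along its fins
- timer: bench timer, 62x66x18 mm, lying on its back; a bystander, origin under its centre
- slide_box: dark slide box, 72x98x37 mm, shut; a bystander, origin under its centre

How it is judged (in metres and radians):
On the way:
1. the cooling plate is fully home on the base, fins interlaced (horizontal distance between fin_plate_mid and fin_base_top below 0.007 m and z of fin_plate_mid in the frame of fin_base_top between 0.003 and 0.0085 m and angle between the x axis of fin_plate_mid and the x axis of fin_base_top, either way round below 0.08 rad and angle between fin_plate_mid's own z axis and vertical below 0.05 rad), for 0.2 s.
At the end, for the whole second after the job is handed in: The plate is home on the base (down within 2.5 mm, centred within 7 mm). Every pan present is level (4 degrees), at rest, within 25 mm of the plate's middle, inside all larger ones (axes within 18 mm) on the bottom below it; handle gripping points are over 40 mm apart (all of step 1 and angle between each of pan_a_mid, pan_b_mid, pan_c_mid, pan_d_mid's own z axis and vertical below 0.07 rad and horizontal distance between each of pan_a_mid, pan_b_mid, pan_c_mid, pan_d_mid and fin_plate_mid below 0.025 m and z of pan_a_mid in the frame of fin_plate_mid between 0.024 and 0.0435 m and linear speed of each of pan_a, pan_b, pan_c, pan_d below 0.02 m/s and z of pan_b_mid in the frame of fin_plate_mid between 0.024 and 0.0435 m and z of pan_c_mid in the frame of fin_plate_mid between 0.024 and 0.0435 m and z of pan_d_mid in the frame of fin_plate_mid between 0.024 and 0.0435 m and horizontal distance between pan_a_mid and pan_b_mid below 0.018 m and z of pan_b_mid in the frame of pan_a_mid between 0.002 and 0.0155 m and horizontal distance between pan_a_handle and pan_b_handle above 0.04 m and horizontal distance between each of pan_a_mid, pan_b_mid and pan_c_mid below 0.018 m and z of pan_c_mid in the frame of pan_a_mid between 0.002 and 0.0155 m and horizontal distance between each of pan_a_handle, pan_b_handle and pan_c_handle above 0.04 m and horizontal distance between each of pan_a_mid, pan_b_mid, pan_c_mid and pan_d_mid below 0.018 m and z of pan_d_mid in the frame of pan_a_mid between 0.002 and 0.0155 m and horizontal distance between each of pan_a_handle, pan_b_handle, pan_c_handle and pan_d_handle above 0.04 m and z of pan_c_mid in the frame of pan_b_mid between 0.002 and 0.0155 m and z of pan_d_mid in the frame of pan_b_mid between 0.002 and 0.0155 m and z of pan_d_mid in the frame of pan_c_mid between 0.002 and 0.0155 m); the robot touches nothing.
It fails at once if the timer is pushed out of its place (distance of timer from where it was at the start of the episode above 0.05 m).
It fails at once if the slide box is pushed out of its place (distance of slide_box from where it was at the start of the episode above 0.05 m).
Of pan_a, pan_b, pan_c, pan_d only 3 to 4 are there at a start; the rules pass over those that are not, and their reading is None.
At some moment in a run one of pan_c, fin_plate may be knocked a few centimetres aside while the robot is not near it.
It also fails if it takes over 210 s, if anything falls off the work surface, if the arm or the gripper's body presses on something with over 40 N, if the wrist force passes 120 N, or if a joint passes its speed limit or range.

## Working session

There is one attempt and no reset: what is moved stays moved. The work goes in short steps, Python scripts to look and compute and a tool call to move; the robot and the scene stay as the last step left them, time stands still between calls to the robot, and variables do not carry over. Pictures are saved under pics/ and viewed, and the job is handed in when it is done.

Besides the shell and the picture viewer there is one more tool, called after "Request:" in YAML: its name, and indented under it one key for each argument. carry_out: Moves the arm, as the interface text tells. Its arguments: {"type":"object","properties":{"series":{"type":"array"},"force":{"type":"number"}},"required":["series"]}

```bash
mkdir -p pics; ls; python3 - <<'E'
from station import readout, eyes, close_job, models
import cv2,json
s=readout.read_state();print(s)
for n in ["side","top","wrist"]:
    f=eyes.grab_frame(n);cv2.imwrite(f"pics/{n}0.png",f["image"][:,:,::-1]);print(n,f["fx"],f["fy"],f["cx"],f["cy"],f["R"],f["t"])
    if n!="wrist":
        for q in ["pan_a","pan_a_handle","fin_plate","fin_base","timer","slide_box"]:
            try:
                for r in models.search_frame(f,q): print(n,q,r["p"],r["at"])
            except Exception as e: print(q,e)
E
```

```text
pics
{'time_s': 0.0, 'joint_positions': array([ 1.13380336,  0.53720632, -0.00443051,  1.53885987,  0.00258459,
        1.06727993, -0.07119919]), 'qvel': array([-0.0007487 , -0.00184222, -0.00039211, -0.00108788,  0.00141053,
       -0.00083411, -0.00043305]), 'joint_efforts': array([-6.16809793e-04, -5.83427703e+01,  1.04831636e+00, -2.59108204e+01,
        1.23517332e-02,  9.68857988e-03,  1.67205258e-05]), 'position': array([ 235.4159198 , -605.525304  ,  403.79203686]), 'eef_rot': array([ 8.25350810e-01, -5.64619586e-01, -7.53098387e-04, -4.43267486e-04]), 'wrist_force': array([-0.46915996,  0.52981571, -0.23324449]), 'ft_torque': array([-0.00498525,  0.00784215, -0.0131916 ]), 'gripper_width': 85.49226444447247}
side 402.04748286394374 402.04748286394374 252.40416599277958 186.15138984941782 [[ 0.98721124 -0.15912967  0.00957687]
 [-0.11615169 -0.75913037 -0.64049189]
 [ 0.10919136  0.63118843 -0.76790521]] [-454.10650546  119.81042226  892.49319401]
side pan_a 0.86 [575.9, -64.2, 24.9]
side pan_a 0.76 [551.6, 220.1, 37.1]
side pan_a 0.58 [552.9, 28.8, 21.3]
side pan_a_handle 0
[... 417 characters left out ...]
6109]] [ 20.85914739 468.77827681 993.05988151]
top pan_a 0.97 [576.8, -67.2, 6.3]
top pan_a 0.91 [561.2, 35.0, 6.8]
top pan_a 0.56 [546.7, 228.7, 45.3]
top pan_a 0.31 [387.3, 177.3, 17.8]
top pan_a_handle 0.74 [561.0, 34.9, 2.4]
top fin_plate 0.66 [542.5, -188.4, 34.8]
top fin_base 0.92 [397.8, -185.7, 20.5]
top timer 0.71 [385.7, 176.7, 15.7]
top timer 0.51 [574.9, -66.0, 1.5]
top slide_box 0.88 [383.5, 12.7, 34.6]
wrist 265.70918101456766 265.70918101456766 253.21735183450076 194.78181219854102 [[ 3.63510225e-01 -9.31590174e-01 -2.54505877e-04]
 [-8.99917503e-01 -3.51222027e-01  2.58440662e-01]
 [-2.40850169e-01 -9.37167890e-02 -9.66027101e-01]] [-650.38296137  -34.19872106  377.93589705]
```

View pics/top0.png

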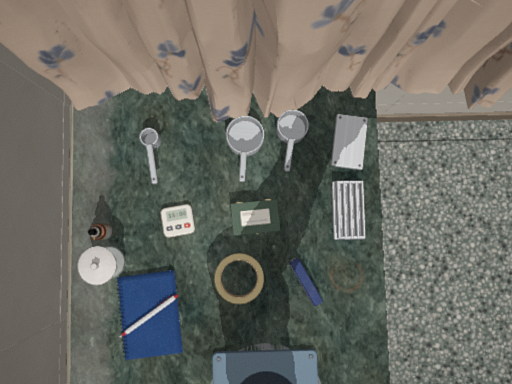

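View pics/side0.png

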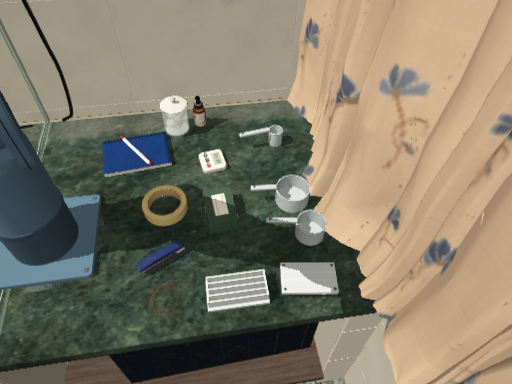

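View pics/wrist0.png

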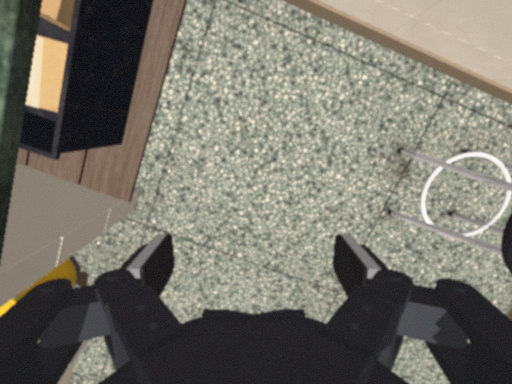

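```bash
cat > h.py <<'E'
import numpy as np, cv2
from scipy.optimize import minimize
from scipy.spatial.transform import Rotation as Ro
def proj(f,X):
    X=np.atleast_2d(X); c=X@np.array(f["R"]).T+np.array(f["t"])
    return np.c_[f["fx"]*c[:,0]/c[:,2]+f["cx"], f["fy"]*c[:,1]/c[:,2]+f["cy"]]
def back(f,uv,z):
    uv=np.atleast_2d(uv);d=np.c_[(uv[:,0]-f["cx"])/f["fx"],(uv[:,1]-f["cy"])/f["fy"],np.ones(len(uv))]
    R=np.array(f["R"]);o=-R.T@np.array(f["t"]);d=d@R
    return o+d*((z-o[2])/d[:,2])[:,None]
def box(x0,x1,y0,y1,z0,z1):
    return np.array([[x,y,z] for x in(x0,x1) for y in(y0,y1) for z in(z0,z1)],float)
def circ(r,z,n=40):
    a=np.linspace(0,2*np.pi,n,endpoint=False);return np.c_[r*np.cos(a),r*np.sin(a),0*a+z]
RAD=dict(a=40,b=33,c=26,d=19)
def model(k):
    if k=="plate": return [box(-56,56,-33,33,22,34),*[box(-53,53,y-1.75,y+1.75,0,22) for y in(-19.5,-6.5,6.5,19.5)]]
    if k=="base": return [box(-62,62,-33,33,0,34)]
    r=RAD[k]; return [np.r_[circ(r,0),circ(r,45)], box(r-2,100,-6,6,45,55)]
S=4
def render(f,parts,p,z0=0):
    c,s=np.cos(p[2]),np.sin(p[2]);Rz=np.array([[c,-s,0],[s,c,0],[0,0,1]])
    im=np.zeros((384*S,512*S),np.uint8)
    for P in parts:
        uv=proj(f,P@Rz.T+[p[0],p[1],z0])
        h=cv2.convexHull(np.round(((uv+.5)*S-.5)*16).astype(np.int32))
        cv2.fillConvexPoly(im,h,255,shift=4)
    return cv2.resize(im,(512,384),interpolation=cv2.INTER_AREA)/255.
def fit(fm,k,p0,z0=0):
    """fm: list of (frame,mask)"""
    parts=model(k) if isinstance(k,str) else k
    def cost(p):
        t=0
        for f,m in fm:
            r=render(f,parts,p,z0); t+=np.minimum(r,m).sum()/np.maximum(r,m).sum()
        return -t/len(fm)
    best=None
    for st in (12,4):
        p0=np.array(p0,float)
        sim=np.array([p0,p0+[st,0,0],p0+[0,st,0],p0+[0,0,st*.02]])
        r=minimize(cost,p0,method="Nelder-Mead",options=dict(initial_simplex=sim,xatol=.02,fatol=1e-6,maxiter=200)); p0=r.x
    return r.x,-r.fun
E
python3 - <<'E'
from h import *
from station import readout, eyes, models
import pickle
out={}
for n in ["side","top"]:
    f=eyes.grab_frame(n); out[n]=(f,{})
    ov=f["image"].copy()
    for i,q in enumerate(["pan_a","fin_plate","fin_base"]):
        ms=models.silhouettes(f,q); out[n][1][q]=ms
        for r in ms:
            m=r["mask"]; ys,xs=np.nonzero(m); print(n,q,r["p"],m.sum(),xs.min(),xs.max(),ys.min(),ys.max(),m.dtype)
            if r["p"]>.3: ov[m]=ov[m]//2+np.array([[127,0,0],[0,127,0],[0,0,127]][i],np.uint8)
    cv2.imwrite(f"pics/{n}_ov.png",cv2.resize(ov[80:320,80:400] if n=="top" else ov[100:320,180:400],None,fx=2.4,fy=2.4)[:,:,::-1])
pickle.dump(out,open("o.pkl","wb"))
E
```

```text
side pan_a 0.95 322 250 281 126 146 bool
side pan_a 0.88 1206 251 309 175 212 bool
side pan_a 0.62 1108 266 326 210 245 bool
side fin_plate 0.87 1835 279 338 262 295 bool
side fin_base 0.87 2210 205 269 270 311 bool
top pan_a 0.76 612 140 161 128 183 bool
top pan_a 0.75 1044 276 308 109 170 bool
top pan_a 0.61 1278 226 262 117 179 bool
top fin_plate 0.61 1582 332 367 115 167 bool
top fin_base 0.93 1880 331 365 180 238 bool
```

```bash
python3 - <<'E'
from h import *
import pickle
o=pickle.load(open("o.pkl","rb"))
def pick(n,q,u,v):
    f,d=o[n]
    best=min(d[q],key=lambda r:np.hypot(np.nonzero(r["mask"])[1].mean()-u,np.nonzero(r["mask"])[0].mean()-v)); return f,best["mask"].astype(float)
jobs=[("plate","fin_plate",(350,140),(308,279),(545,-190,0)),("base","fin_base",(349,210),(238,290),(400,-190,0))]
for k,q,t,s,p0 in jobs:
    T=pick("top",q,*t);Sd=pick("side",q,*s)
    for nm,fm in (("both",[T,Sd]),("top",[T]),("side",[Sd])): print(k,nm,*[np.round(x,3) for x in fit(fm,k,p0)])
for t,s,p0,ks in [((244,145),(285,195),(576,35,3.14),"ab"),((292,135),(305,228),(590,-67,3.1),"abc"),((150,150),(268,134),(560,225,3.2),"cd")]:
    T=pick("top","pan_a",*t);Sd=pick("side","pan_a",*s)
    for k in ks:
        for nm,fm in (("both",[T,Sd]),("top",[T]),("side",[Sd])): print(t,k,nm,*[np.round(x,3) for x in fit(fm,k,p0)])
E
```

```text
plate both [ 5.41899e+02 -1.92370e+02 -1.37000e-01] 0.944
plate top [ 5.42841e+02 -1.92690e+02 -1.42000e-01] 0.933
plate side [ 5.41834e+02 -1.92316e+02 -1.34000e-01] 0.956
base both [ 3.97615e+02 -1.87763e+02 -1.30000e-02] 0.896
base top [ 3.98529e+02 -1.84896e+02 -1.90000e-02] 0.924
base side [ 3.97493e+02 -1.89630e+02 -3.20000e-02] 0.901
(244, 145) a both [559.274  30.236   3.047] 0.921
(244, 145) a top [558.886  30.595   3.051] 0.916
(244, 145) a side [559.184  30.24    3.055] 0.928
(244, 145) b both [563.874  27.764   3.019] 0.791
(244, 145) b top [563.824  28.61    3.03 ] 0.784
(244, 145) b side [563.404  26.411   2.989] 0.801
(292, 135) a both [576.    -68.976   2.989] 0.744
(292, 135) a top [576.009 -71.385   2.965] 0.742
(292, 135) a side [575.355 -66.718   3.025] 0.75
(292, 135) b both [578.376 -70.933   2.971] 0.943
(292, 135) b top [579.056 -71.181   2.974] 0.949
(292, 135) b side [578.318 -70.224   2.986] 0.944
(292, 135) c both [583.485 -71.848   2.97 ] 0.737
(292, 135) c top [584.838 -70.855   2.988] 0.717
(292, 135) c side [580.812 -75.693   2.931] 0.766
(150, 150) c both [552.705 232.442   3.303] 0.618
(150, 150) c top [551.957 232.001   3.297] 0.715
(150, 150) c side [556.053 239.712   3.518] 0.535
(150, 150) d both [558.351 232.18    3.284] 0.795
(150, 150) d top [558.512 232.432   3.289] 0.928
(150, 150) d side [556.097 231.94    3.366] 0.676
```

View pics/top_ov.png

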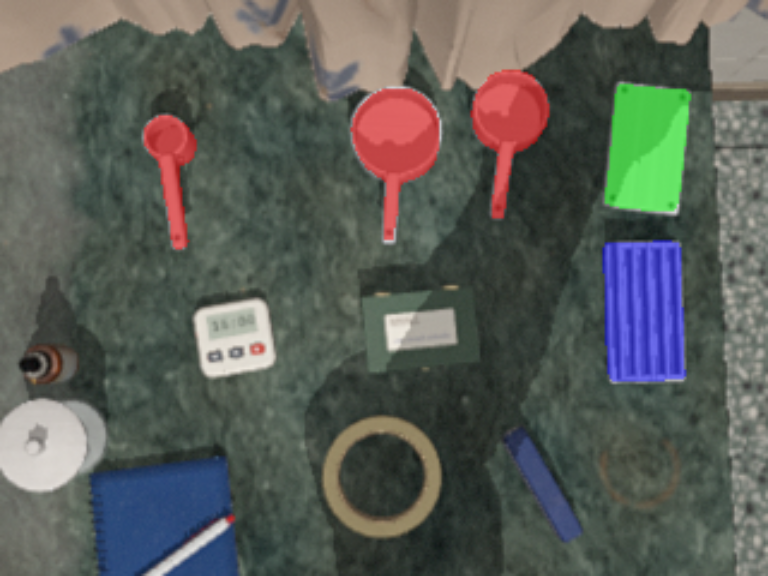

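View pics/side_ov.png

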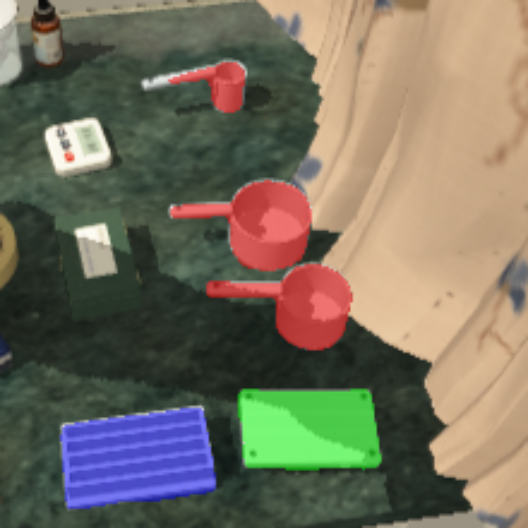

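```bash
cat >> h.py <<'E'
def yaw(s):
    x=Ro.from_quat(s["eef_rot"]).as_matrix()[:,0]; return np.arctan2(x[1],x[0])
def plan(s,x,y,z,yw=None):
    """TCP target, tool down; prints tool-frame shift (first), and rotation about tool z in deg"""
    M=Ro.from_quat(s["eef_rot"]).as_matrix()
    d=np.array([x,y,z])-s["position"]; t=M.T@d
    w=0
    if yw is not None: w=-np.degrees((yw-yaw(s)+np.pi)%(2*np.pi)-np.pi)
    print("pos",np.round(s["position"],1),"yaw",round(float(np.degrees(yaw(s))),2),"tool shift",np.round(t,1),"turn z deg",np.round(w,2),"tiltz",np.round(M[:,2],4), "j",np.round(s["joint_positions"],2),"F",np.round(s["wrist_force"],1),"w",round(s["gripper_width"],1),"t",round(s["time_s"],2))
    if yw is not None:
        c,q=np.cos(yw),np.sin(yw);M2=np.array([[c,q,0],[q,-c,0],[0,0,-1]]);print("  shift if turned first",np.round(M2.T@d,1))
E
python3 - <<'E'
from h import *
from station import readout, eyes
s=readout.read_state();f=eyes.grab_frame("wrist")
M=Ro.from_quat(s["eef_rot"]).as_matrix();R=np.array(f["R"]);C=-R.T@f["t"]
print("cam in tool",M.T@(C-s["position"]),"R cam->tool",(M.T@R.T).round(3))
for x,y,yw in [(470,-190,-90),(470,-190,90),(470,-190,0),(400,-190,-115)]: plan(s,x,y,405,np.radians(yw))
E
```

```text
cam in tool [  0.40541329 -65.43575413  30.94838355] R cam->tool [[ 1.     0.001 -0.   ]
 [-0.001  0.966  0.258]
 [ 0.    -0.258  0.966]]
pos [ 235.5 -605.8  404.7] yaw -68.75 tool shift [-3.026e+02 -3.692e+02 -3.000e-01] turn z deg 21.25 tiltz [-0.e+00 -1.e-04 -1.e+00] j [ 1.13  0.54 -0.    1.54  0.    1.07 -0.07] F [0.4 0.1 0.3] w 85.2 t 1.15
  shift if turned first [-4.158e+02 -2.345e+02 -3.000e-01]
pos [ 235.5 -605.8  404.7] yaw -68.75 tool shift [-3.026e+02 -3.692e+02 -3.000e-01] turn z deg -158.75 tiltz [-0.e+00 -1.e-04 -1.e+00] j [ 1.13  0.54 -0.    1.54  0.    1.07 -0.07] F [0.4 0.1 0.3] w 85.2 t 1.15
  shift if turned first [ 4.158e+02  2.345e+02 -3.000e-01]
pos [ 235.5 -605.8  404.7] yaw -68.75 tool shift [-3.026e+02 -3.692e+02 -3.000e-01] turn z deg -68.75 tiltz [-0.e+00 -1.e-04 -1.e+00] j [ 1.13  0.54 -0.    1.54  0.    1.07 -0.07] F [0.4 0.1 0.3] w 85.2 t 1.15
  shift if turned first [ 2.345e+02 -4.158e+02 -3.000e-01]
pos [ 235.5 -605.8  404.7] yaw -68.75 tool shift [-3.279e+02 -3.040e+02 -3.000e-01] turn z deg 46.25 tiltz [-0.e+00 -1.e-04 -1.e+00] j [ 1.13  0.54 -0.    1.54  0.    1.07 -0.07] F [0.4 0.1 0.3] w 85.2 t 1.15
  shift if turned first [-4.464e+02  2.670e+01 -3.000e-01]
```

Request:
carry_out:
  series:
    - [85,-30,-40,0,0,0,0]
    - [85,-30,-40,0,0,0,0]
    - [85,-30,-40,0,0,0,0]
    - [85,-30,-40,0,0,0,0]
    - [85,-30,-40,0,0,0,0]
    - [85,-30,-40,0,0,0,0]
    - [85,-30,-40,0,0,0,0]
    - [85,-30,-40,0,0,0,0]
    - [85,-30,-40,0,0,0,0]
    - [85,-18,-45,0,0,0,0]
    - [85,0,0,0,0,0,-10]
    - [85,0,0,0,0,0,-10]
    - [85,0,0,0,0,0,-10]
    - [85,0,0,0,0,0,-10]
    - [85,0,0,0,0,0,-10]
    - [85,0,0,0,0,0,-10]
    - [85,0,0,0,0,0,-10]
    - [85,0,0,0,0,0,-10]

```text
time_s: 3.45
position: [508.6, -190.7, 404.8]
eef_rot: [0.995, 0.101, 0.0, 0.0]
wrist_force: [-0.9, 0.1, 0.3]
gripper_width: 85.1
```

Request:
carry_out:
  series:
    - [85,0,0,0,0,0,-10]
    - [85,0,0,0,0,0,-10]
    - [85,0,0,0,0,0,-10]
    - [85,0,0,0,0,0,-10]
    - [85,0,0,0,0,0,-10]
    - [85,0,0,0,0,0,-10]
    - [85,0,0,0,0,0,-10]
    - [85,0,0,0,0,0,0]

```text
time_s: 4.45
position: [508.6, -190.9, 404.6]
eef_rot: [0.76, 0.65, 0.0, -0.0]
wrist_force: [0.0, -0.0, 0.0]
gripper_width: 85.1
```

```bash
python3 - <<'E'
from h import *
from station import readout, eyes
s=readout.read_state();f=eyes.grab_frame("wrist");cv2.imwrite("pics/w1.png",f["image"][:,:,::-1]);plan(s,510,-190,405,np.radians(82))
import pickle;pickle.dump((f,s),open("w1.pkl","wb"))
E
```

```text
pos [ 508.6 -190.9  404.6] yaw 81.14 tool shift [ 1.1  1.3 -0.4] turn z deg -0.86 tiltz [ 0.e+00  3.e-04 -1.e+00] j [ 0.83  0.45 -0.72  1.79  0.34  1.03  1.4 ] F [ 0. -0.  0.] w 85.1 t 4.45
  shift if turned first [ 1.1  1.3 -0.4]
```

View pics/w1.png

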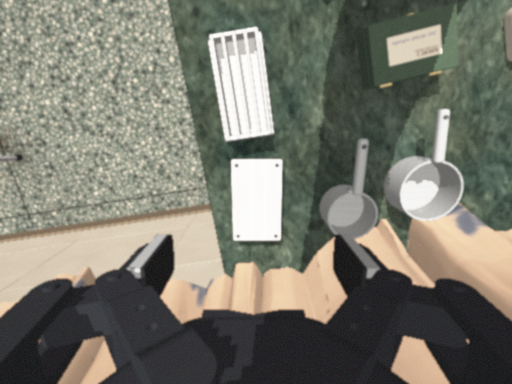

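```bash
cat >> h.py <<'E'
def basemodel():
    return [box(-62,62,-33,33,0,10),box(-62,-56,-33,33,0,34),box(56,62,-33,33,0,34)]+[box(-56,56,y-1.75,y+1.75,0,34) for y in(-26,-13,0,13,26)]
E
python3 - <<'E'
from h import *
from station import readout, eyes, models
import pickle
f=eyes.grab_frame("wrist");out={}
ov=f["image"].copy()
for q,k,p0 in [("fin_plate","plate",(542,-192,-.137)),("fin_base","base",(398,-187,-.02)),("fin_base",basemodel(),(398,-187,-.02))]:
    ms=models.silhouettes(f,q)
    for r in ms[:2]:
        m=r["mask"]; ys,xs=np.nonzero(m);print(q,r["p"],m.sum(),xs.min(),xs.max(),ys.min(),ys.max())
        print(*[np.round(x,3) for x in fit([(f,m.astype(float))],k,p0)])
    m=ms[0]["mask"];ov[m]=ov[m]//2+np.array([0,127,0],np.uint8)
cv2.imwrite("pics/w1o.png",cv2.resize(ov[10:260,180:330],None,fx=3,fy=3)[:,:,::-1]);
cv2.imwrite("pics/w1r.png",cv2.resize(f["image"][10:260,180:330],None,fx=2.4,fy=2.4,interpolation=cv2.INTER_CUBIC)[:,:,::-1]);
o=pickle.load(open("o.pkl","rb"))
for n in("top","side"):
    ff,d=o[n]; print(n,*fit([(ff,d["fin_base"][0]["mask"].astype(float))],basemodel(),(398,-187,-.02)))
pickle.dump(f,open("w1f.pkl","wb"))
E
```

```text
fin_plate 0.88 3966 231 282 159 239
[ 5.44264e+02 -1.91554e+02 -1.46000e-01] 0.965
fin_plate 0.57 2833 320 377 138 237
[ 5.42e+02 -1.92e+02 -1.37e-01] 0.0
fin_base 0.59 5699 209 274 27 141
[ 4.01196e+02 -1.87403e+02 -7.00000e-03] 0.919
fin_base 0.59 5699 209 274 27 141
[ 4.01145e+02 -1.88170e+02 -1.70000e-02] 0.946
top [ 3.98181062e+02 -1.87941237e+02 -9.15247016e-03] 0.9512856329658174
side [ 3.97688928e+02 -1.88592064e+02 -2.59649450e-02] 0.9432813812443925
```

View pics/w1r.png

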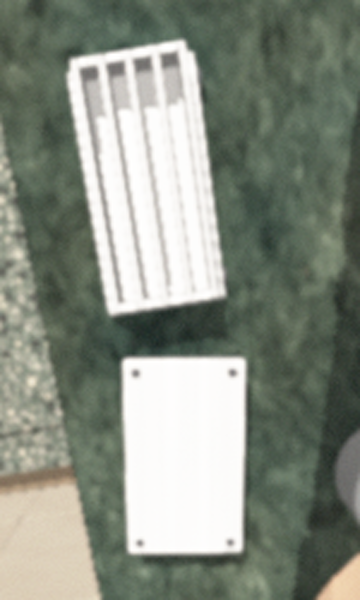

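Request:
carry_out:
  series:
    - [85,3.5,34,0,0,0,-0.8]
    - [85,0,0,55,0,0,0]
    - [85,0,0,55,0,0,0]
    - [85,0,0,50,0,0,0]
    - [85,0,0,40,0,0,0]
    - [85,0,0,0,0,0,0]

```text
time_s: 5.45
position: [541.4, -191.9, 202.2]
eef_rot: [0.755, 0.656, -0.002, -0.002]
wrist_force: [0.2, 0.2, 1.0]
gripper_width: 85.2
```

```bash
python3 - <<'E'
from h import *
from station import readout, eyes
s=readout.read_state();plan(s,543,-192.2,183,np.radians(81.9))
a=[]
for n in("wrist","side","top"):
    f=eyes.grab_frame(n);a.append(f["image"])
cv2.imwrite("pics/g1.png",np.hstack([a[0],a[1]])[::1,::1,::-1][:, :1024][:, ::1]); 
cv2.imwrite("pics/g1.png",cv2.resize(np.hstack([a[0],a[1][160:352,200:456].repeat(2,0).repeat(2,1)]),(800,300))[:,:,::-1])
E
```

```text
pos [ 541.4 -191.9  202.2] yaw 82.02 tool shift [-0.1  1.7 19.2] turn z deg 0.12 tiltz [-0.0056  0.0015 -1.    ] j [ 0.66  0.77 -0.54  1.83  0.58  0.72  1.22] F [0.2 0.2 1. ] w 85.2 t 5.45
  shift if turned first [-0.1  1.6 19.2]
```

View pics/g1.png

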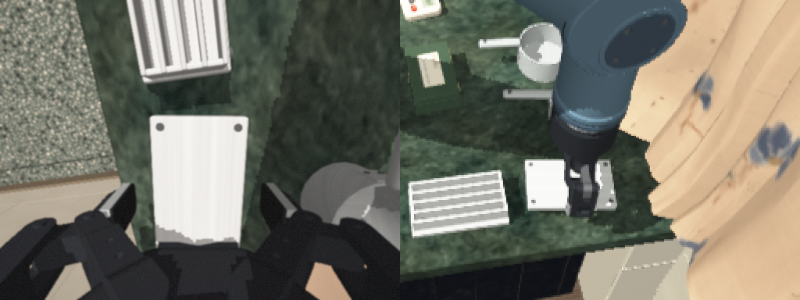

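Request:
carry_out:
  series:
    - [85,0,1,11,0,0,0]
    - [85,0,0,10,0,0,0]
    - [85,0,0,0,0,0,0]
    - [85,0,0,0,0,0,0]

```text
time_s: 6.1
position: [543.8, -192.5, 183.7]
eef_rot: [0.754, 0.656, 0.0, -0.0]
wrist_force: [-0.3, -0.4, 0.2]
gripper_width: 85.0
```

Request:
carry_out:
  series:
    - [55,0,0,0,0,0,0]
    - [55,0,0,0,0,0,0]
    - [55,0,0,0,0,0,0]
    - [55,0,0,0,0,0,0]
    - [55,0,0,0,0,0,0]
    - [55,0,0,0,0,0,0]
    - [55,0,0,0,0,0,0]
    - [55,0,0,0,0,0,0]
  force: 60

```text
time_s: 7.1
position: [544.0, -192.4, 184.4]
eef_rot: [0.754, 0.656, 0.0, 0.0]
wrist_force: [-1.7, 0.8, 5.2]
gripper_width: 64.8
```

```bash
python3 - <<'E'
from h import *
from station import readout, eyes
s=readout.read_state();plan(s,399,-188.2,310,np.radians(89))
f=eyes.grab_frame("wrist");a=f["image"];f=eyes.grab_frame("side");b=f["image"]
cv2.imwrite("pics/g2.png",cv2.resize(np.hstack([a,b[220:316,250:378].repeat(4,0).repeat(4,1)]),(800,300))[:,:,::-1])
E
```

```text
pos [ 544.  -192.4  184.4] yaw 82.04 tool shift [ -15.9 -144.1 -125.7] turn z deg -6.96 tiltz [ 6.e-04 -2.e-04 -1.e+00] j [ 0.65  0.8  -0.53  1.82  0.61  0.68  1.2 ] F [-1.7  0.8  5.2] w 64.8 t 7.1
  shift if turned first [   1.7 -145.1 -125.6]
```

View pics/g2.png

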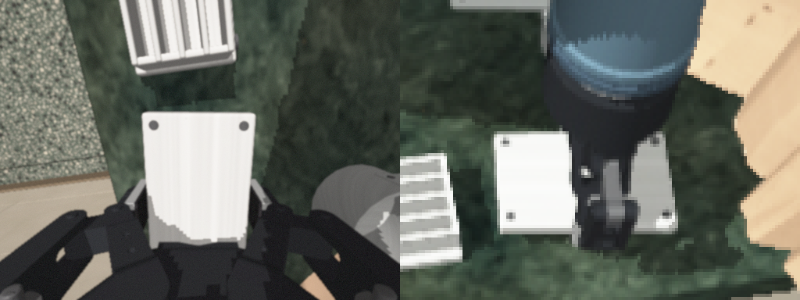

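Request:
carry_out:
  series:
    - [55,0,0,-10,0,0,0]
    - [55,0,0,-30,0,0,0]
    - [55,0,0,-30,0,0,0]
    - [55,0,0,0,0,0,-3.5]
    - [55,0,0,0,0,0,-3.5]
    - [55,0.5,-36,0,0,0,0]
    - [55,0.5,-36,0,0,0,0]
    - [55,0.5,-36,0,0,0,0]
    - [55,0,-36,0,0,0,0]
    - [55,0,0,0,0,0,0]
    - [55,0,0,0,0,0,0]
    - [55,0,0,0,0,0,0]
  force: 80

```text
time_s: 8.7
position: [400.8, -188.5, 253.9]
eef_rot: [0.713, 0.701, 0.0, 0.0]
wrist_force: [0.5, -1.2, -3.7]
gripper_width: 64.3
```

```bash
python3 - <<'E'
from h import *
from station import readout, eyes, models
s=readout.read_state();plan(s,400,-188.4,254,np.radians(89))
F={}
for n in("wrist","side","top"):
    f=eyes.grab_frame(n);F[n]=f;cv2.imwrite(f"pics/h_{n}.png",f["image"][:,:,::-1])
    for q,k,z0 in(("fin_plate","plate",70),):
        ms=models.silhouettes(f,q)
        for r in ms[:2]:
            m=r["mask"];print(n,q,r["p"],m.sum())
            if n!="wrist": print(*[np.round(x,3) for x in fit([(f,m.astype(float))],k,(400,-188,-.02),z0)])
a=F["wrist"]["image"];b=F["side"]["image"]
cv2.imwrite("pics/h.png",cv2.resize(np.hstack([a,b[220:316,180:308].repeat(4,0).repeat(4,1)]),(800,300))[:,:,::-1])
import pickle;pickle.dump(F,open("h.pkl","wb"))
E
```

```text
pos [ 400.8 -188.5  253.9] yaw 89.07 tool shift [ 0.1 -0.8 -0.1] turn z deg 0.07 tiltz [ 0.0014 -0.     -1.    ] j [ 0.88  0.54 -0.65  2.14  0.55  0.63  1.39] F [ 0.5 -1.2 -3.7] w 64.3 t 8.7
  shift if turned first [ 0.1 -0.8 -0.1]
wrist fin_plate 0.73 22775
side fin_plate 0.97 1423
[ 3.98901e+02 -1.88519e+02 -2.50000e-02] 0.649
top fin_plate 0.73 911
[ 4.00276e+02 -1.88409e+02 -2.50000e-02] 0.452
```

View pics/h.png

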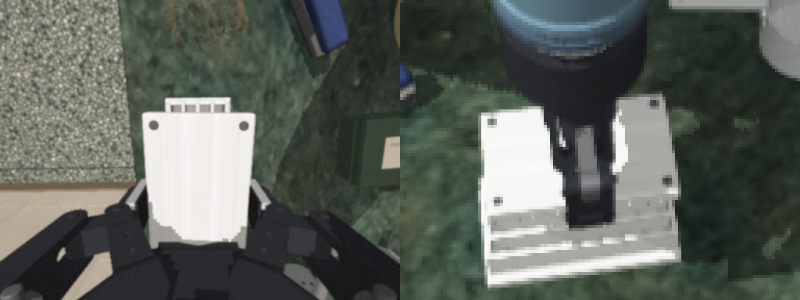

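```bash
python3 - <<'E'
import cv2,pickle,numpy as np
F=pickle.load(open("h.pkl","rb"));a=F["wrist"]["image"]
cv2.imwrite("pics/hz.png",cv2.resize(a[115:175,170:340],None,fx=4.5,fy=4.5,interpolation=cv2.INTER_CUBIC)[:,:,::-1])
from h import *
f=F["wrist"]
for b in [(399,-188.2,-.017),(401,-188.2,-.017)]:
    c,s=np.cos(b[2]),np.sin(b[2]);P=np.array([[-62,-33,34],[-62,33,34],[-56,-27.75,34],[-56,-1.75,34],[-56,1.75,34],[-56,27.75,34]])
    X=np.c_[b[0]+c*P[:,0]-s*P[:,1],b[1]+s*P[:,0]+c*P[:,1],P[:,2]];print(((proj(f,X)-[170,115])*4.5+2).round(0).tolist())
E
```

```text
[[164.0, 46.0], [596.0, 47.0], [200.0, 86.0], [369.0, 86.0], [392.0, 86.0], [560.0, 87.0]]
[[165.0, 59.0], [596.0, 60.0], [201.0, 99.0], [369.0, 100.0], [392.0, 100.0], [560.0, 100.0]]
```

View pics/hz.png

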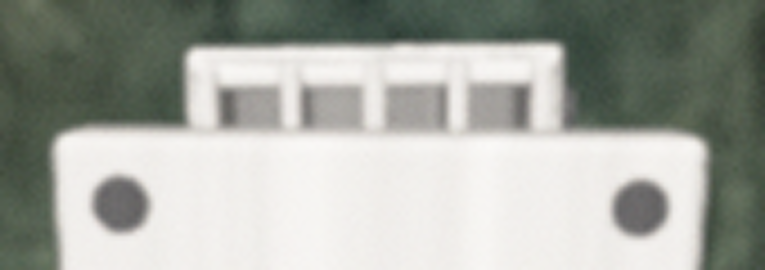

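```bash
python3 - <<'E'
import pickle
from h import *
F=pickle.load(open("h.pkl","rb"));f=F["wrist"]
z=lambda u,v:(((u-2)/4.5)+170,((v-2)/4.5)+115)
for zz in(102,104,106): print(zz,back(f,[z(60,131),z(705,136)],zz).round(1).tolist())
print(back(f,[z(187,46),z(563,44),z(375,45)],34).round(1).tolist())
b=F["side"]["image"]; cv2.imwrite("pics/hs.png",cv2.resize(b[235:325,190:300],None,fx=6,fy=6,interpolation=cv2.INTER_CUBIC)[:,:,::-1])
f=F["side"]
def pts(c,P):
    cc,s=np.cos(c[2]),np.sin(c[2]);P=np.array(P,float);return np.c_[c[0]+cc*P[:,0]-s*P[:,1],c[1]+s*P[:,0]+cc*P[:,1],P[:,2]+c[3]]
print("plate top corners",((proj(f,pts((400,-188.4,-.017,70),[[-56,-33,34],[56,-33,34],[56,33,34],[-56,33,34]]))-[190,235])*6+2.5).round().tolist())
print("base bottom front corners",((proj(f,pts((399,-188.4,-.017,0),[[-62,-33,10],[62,-33,10],[-62,-33,0],[62,-33,0]]))-[190,235])*6+2.5).round().tolist())
E
```

```text
102 [[344.4, -219.4, 102.0], [345.9, -155.1, 102.0]]
104 [[344.3, -218.8, 104.0], [345.7, -155.7, 104.0]]
106 [[344.2, -218.3, 106.0], [345.6, -156.2, 106.0]]
[[336.5, -216.7, 34.0], [337.1, -159.3, 34.0], [336.8, -188.0, 34.0]]
plate top corners [[109.0, 322.0], [483.0, 274.0], [448.0, 85.0], [94.0, 127.0]]
base bottom front corners [[109.0, 454.0], [486.0, 404.0], [112.0, 467.0], [485.0, 417.0]]
```

View pics/hs.png

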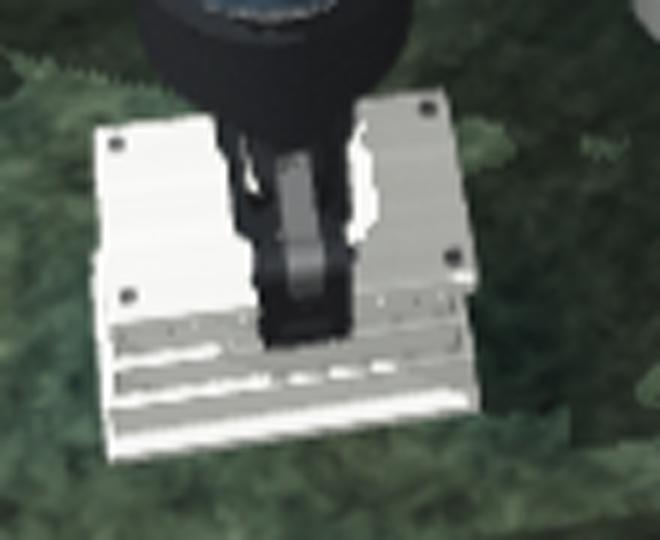

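Request:
carry_out:
  series:
    - [55,-0.5,-1.7,0,0,0,-0.6]
    - [55,0,0,20,0,0,0]
    - [55,0,0,10,0,0,0]
    - [55,0,0,3,0,0,0]
    - [55,0,0,2,0,0,0]
    - [55,0,0,2,0,0,0]
    - [55,0,0,2,0,0,0]
    - [55,0,0,0,0,0,0]

```text
time_s: 10.0
position: [398.1, -189.1, 214.7]
eef_rot: [0.709, 0.705, -0.0, -0.0]
wrist_force: [0.6, -0.7, -3.1]
gripper_width: 64.1
```

Request:
carry_out:
  series:
    - [55,0,0,3,0,0,0]
    - [55,0,0,3,0,0,0]
    - [55,0,0,3,0,0,0]
    - [55,0,0,3,0,0,0]
    - [55,0,0,2,0,0,0]
    - [55,0,0,2,0,0,0]
    - [55,0,0,0,0,0,0]

```text
time_s: 10.88
position: [398.1, -189.0, 198.6]
eef_rot: [0.709, 0.705, -0.0, -0.0]
wrist_force: [-0.1, -0.2, -3.3]
gripper_width: 63.9
```

Request:
carry_out:
  series:
    - [55,0,0,1,0,0,0]
    - [55,0,0,1,0,0,0]
    - [55,0,0,1,0,0,0]
    - [55,0,0,1,0,0,0]
    - [55,0,0,0,0,0,0]

```text
time_s: 11.5
position: [398.2, -188.8, 196.4]
eef_rot: [0.709, 0.705, -0.001, 0.001]
wrist_force: [-7.6, 1.0, 31.4]
gripper_width: 64.1
```

Request:
carry_out:
  series:
    - [55,0,0,-1.5,0,0,0]
    - [84,0,0,0,0,0,0]
    - [84,0,0,0,0,0,0]
    - [84,0,0,0,0,0,0]
    - [84,0,0,0,0,0,0]
    - [84,0,0,-10,0,0,0]
    - [84,0,0,-40,0,0,0]
    - [84,0,0,-50,0,0,0]
    - [84,0,0,-50,0,0,0]
    - [84,0,0,-50,0,0,0]
    - [84,0,10,-50,0,0,0]
    - [84,0,50,0,0,0,0]
    - [84,0,0,0,0,0,0]
    - [84,0,0,0,0,0,0]

```text
time_s: 13.25
position: [457.5, -189.0, 446.0]
eef_rot: [0.709, 0.705, -0.0, -0.001]
wrist_force: [-0.3, -0.6, 0.4]
gripper_width: 84.2
```

```bash
cat > look.py <<'E'
from h import *
from station import readout, eyes, models
import sys
tag=sys.argv[1]; s=readout.read_state();plan(s,500,0,405,np.radians(90))
F={n:eyes.grab_frame(n) for n in("top","side","wrist")}
P0={"plate":((398,-188.5,-.02),12),"a":((559,30,3.05),0),"b":((578.5,-71,2.975),0),"d":((558.5,232,3.29),0)}
for n in F:
    f=F[n];mp=models.silhouettes(f,"fin_plate");mm=models.silhouettes(f,"pan_a")
    for k,(p,z0) in P0.items():
        ms=mp if k=="plate" else mm
        if not ms: continue
        r=render(f,model(k),p,z0)
        if r.sum()<50: continue
        m=max(ms,key=lambda q:np.minimum(q["mask"],r).sum())["mask"].astype(float)
        if np.minimum(m,r).sum()<50: print(n,k,"no mask");continue
        x,i=fit([(f,m)],k,p,z0);print(n,k,x.round(3).tolist(),round(i,3))
a=[cv2.resize(F[n]["image"],(400,300)) for n in("top","side","wrist")]
cv2.imwrite(f"pics/{tag}.png",np.vstack([np.hstack(a[:2]),np.hstack([a[2],a[2]*0])])[:,:,::-1])
import pickle;pickle.dump(F,open(f"{tag}.pkl","wb"))
E
python3 look.py L1
```

```text
pos [ 457.5 -189.   446. ] yaw 89.7 tool shift [189.2  41.5  41. ] turn z deg -0.3 tiltz [-1.4e-03  6.0e-04 -1.0e+00] j [ 1.01  0.34 -0.87  1.86  0.29  1.08  1.6 ] F [-0.3 -0.6  0.4] w 84.2 t 13.25
  shift if turned first [189.   42.5  41. ]
top plate [397.027, -189.288, -0.011] 0.964
top a [559.929, 30.263, 3.052] 0.909
top b [578.685, -71.281, 2.967] 0.935
top d [559.228, 231.68, 3.271] 0.908
side plate [396.798, -188.798, -0.011] 0.949
side a [561.518, 30.854, 3.07] 0.416
side b [577.527, -70.611, 3.01] 0.774
side d no mask
wrist plate [397.406, -188.905, -0.011] 0.976
wrist a [560.588, 30.945, 3.063] 0.945
wrist b [578.951, -70.608, 2.989] 0.633
wrist d [559.744, 234.347, 3.419] 0.961
```

View pics/L1.png

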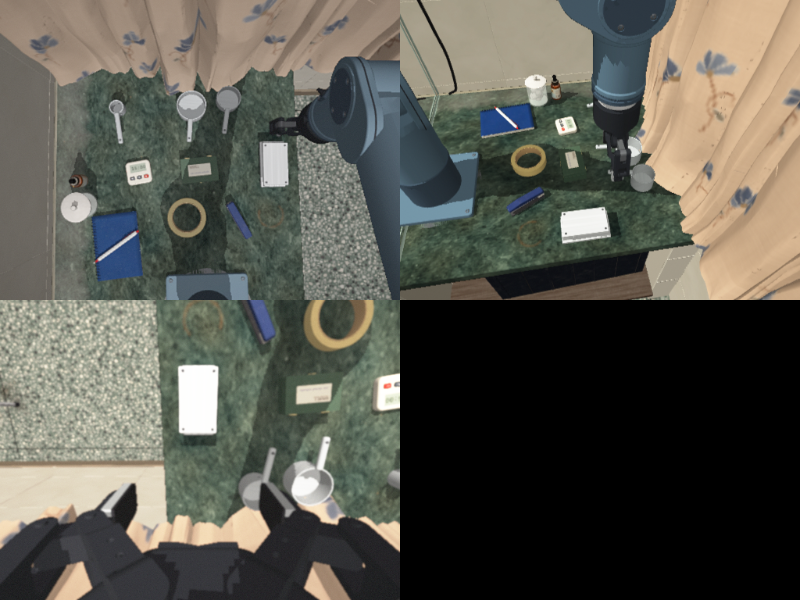

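Request:
carry_out:
  series:
    - [45,0,0,0,0,0,4.8]
    - [45,45.5,0,0,0,0,0]
    - [45,45.5,0,0,0,0,0]
    - [45,45.5,0,0,0,0,0]
    - [45,45.5,0,0,0,0,0]
    - [45,45.5,0,0,0,0,0]
    - [45,0,0,50,0,0,0]
    - [45,0,0,50,0,0,0]
    - [45,0,0,40,0,0,0]
    - [45,0,0,40,0,0,0]
    - [45,0,0,0,0,0,0]
    - [45,0,0,0,0,0,0]

```text
time_s: 15.2
position: [479.1, 37.4, 267.4]
eef_rot: [0.738, 0.675, 0.001, 0.0]
wrist_force: [-0.2, 0.1, 0.2]
gripper_width: 44.8
```

```bash
python3 - <<'E'
from h import *
from station import readout, eyes
s=readout.read_state();plan(s,478.2,37.7,203,np.radians(84.9))
f=eyes.grab_frame("wrist");print(proj(f,[[478.2,37.7,50],[559.9,30.5,45]]).round())
cv2.imwrite("pics/p1.png",f["image"][:,:,::-1])
E
```

```text
pos [479.1  37.4 267.4] yaw 84.85 tool shift [ 0.1 -1.1 64.4] turn z deg -0.05 tiltz [ 1.5e-03  3.0e-04 -1.0e+00] j [ 0.42  0.59 -0.74  2.04  0.6   0.73  0.78] F [-0.2  0.1  0.2] w 44.8 t 15.2
  shift if turned first [ 0.2 -1.  64.4]
[[253. 213.]
 [253. 304.]]
```

View pics/p1.png

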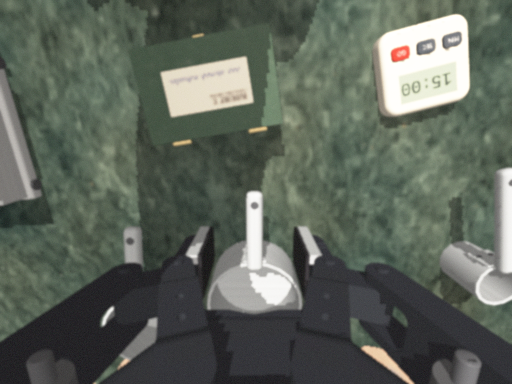

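Request:
carry_out:
  series:
    - [45,0,-1,30,0,0,0]
    - [45,0,0,24,0,0,0]
    - [45,0,0,10,0,0,0]
    - [45,0,0,0,0,0,0]
    - [5,0,0,0,0,0,0]
    - [5,0,0,0,0,0,0]
    - [5,0,0,0,0,0,0]
    - [5,0,0,0,0,0,0]
    - [5,0,0,0,0,0,0]
    - [5,0,0,0,0,0,0]
    - [5,0,0,0,0,0,0]
    - [5,0,0,0,0,0,0]
  force: 90

```text
time_s: 16.75
position: [477.8, 37.4, 202.7]
eef_rot: [0.738, 0.675, 0.0, 0.0]
wrist_force: [-1.4, -1.1, 5.9]
gripper_width: 10.4
```

Request:
carry_out:
  series:
    - [5,0,0,-10,0,0,0]
    - [5,0,0,-20,0,0,0]
    - [5,0,-10,-20,0,0,0]
    - [5,0,-15,-25,0,0,0]
    - [5,0,-15,-25,0,0,0]
    - [5,0,0,0,0,0,0]
    - [5,0,0,0,0,0,10]
    - [5,0,0,0,0,0,10]
    - [5,0,0,0,0,0,10]
    - [5,0,0,0,0,0,10]
    - [5,0,0,0,0,0,10]
    - [5,0,0,0,0,0,10]
    - [5,0,0,0,0,0,10]
    - [5,0,0,0,0,0,10]
    - [5,0,0,0,0,0,10]
    - [5,0,0,0,0,0,10]
    - [5,0,0,0,0,0,10]
    - [5,0,0,0,0,0,5]
    - [5,0,0,0,0,0,0]
    - [5,0,0,0,0,0,0]

```text
time_s: 19.25
position: [437.8, 40.8, 301.8]
eef_rot: [0.966, -0.259, -0.0, 0.0]
wrist_force: [0.9, 1.2, -1.4]
gripper_width: 10.1
```

```bash
python3 - <<'E'
from h import *
from station import readout, eyes
s=readout.read_state();plan(s,438.1,-118,300,np.radians(-30))
F=[eyes.grab_frame(n)["image"] for n in("side","top")]
cv2.imwrite("pics/p2.png",cv2.resize(np.hstack(F),(800,300))[:,:,::-1])
E
```

```text
pos [437.8  40.8 301.8] yaw -30.05 tool shift [ 79.8 137.3   1.9] turn z deg -0.05 tiltz [-4.e-04 -1.e-04 -1.e+00] j [ 0.1   0.37 -0.35  2.14  0.2   0.66 -0.91] F [ 0.9  1.2 -1.4] w 10.1 t 19.25
  shift if turned first [ 79.7 137.4   1.8]
```

View pics/p2.png

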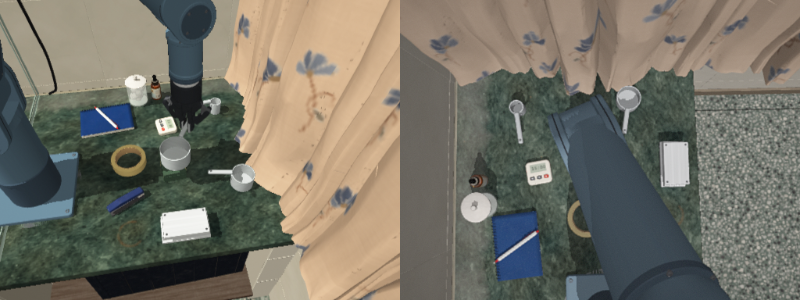

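Request:
carry_out:
  series:
    - [5,20,34,0,0,0,0]
    - [5,20,34,0,0,0,0]
    - [5,20,34,0,0,0,0]
    - [5,20,35,0,0,0,0]
    - [5,0,0,20,0,0,0]
    - [5,0,0,0,0,0,0]
    - [5,0,0,0,0,0,0]

```text
time_s: 20.23
position: [438.3, -117.3, 282.5]
eef_rot: [0.966, -0.259, 0.0, -0.0]
wrist_force: [-0.5, 0.6, -1.3]
gripper_width: 10.5
```

```bash
cat > meas.py <<'E'
from h import *
from station import readout, eyes, models
import sys
# meas.py pan x y yaw z0 tag
k=sys.argv[1];p0=[float(v) for v in sys.argv[2:5]];z0=float(sys.argv[5]);tag=sys.argv[6]
s=readout.read_state();plan(s,438.1,-118,249,np.radians(-30))
ims=[]
for n in("side","top","wrist"):
    f=eyes.grab_frame(n);im=f["image"]; r=render(f,model(k),p0,z0)
    ms=models.silhouettes(f,"pan_a")
    if ms and r.sum()>50:
        q=max(ms,key=lambda q:np.minimum(q["mask"],r).sum());m=q["mask"].astype(float);x,i=fit([(f,m)],k,p0,z0);print(n,round(q["p"],2),m.sum(),x.round(3).tolist(),round(i,3))
    c=proj(f,[[p0[0],p0[1],z0+30]])[0].astype(int)
    u=min(max(c[0]-64,0),512-128);v=min(max(c[1]-48,0),384-96)
    ims.append(im if n=="wrist" else cv2.resize(im[v:v+96,u:u+128],(512,384),interpolation=cv2.INTER_CUBIC))
    if n!="wrist":
        pl=models.silhouettes(f,"fin_plate")
        if pl: x,i=fit([(f,pl[0]["mask"].astype(float))],"plate",(397,-189,-.011),12);print("  plate",x.round(3).tolist(),round(i,3))
h=[cv2.resize(i,(400,300)) for i in ims]
cv2.imwrite(f"pics/{tag}.png",np.vstack([np.hstack(h[:2]),np.hstack([h[2],h[2]*0])])[:,:,::-1])
E
python3 meas.py a 397 -189 1.047 79 p3
```

```text
pos [ 438.3 -117.3  282.5] yaw -30.08 tool shift [ 0.2  0.7 33.5] turn z deg -0.08 tiltz [ 1.e-04  3.e-04 -1.e+00] j [ 0.41  0.42 -0.29  2.12  0.2   0.63 -0.55] F [-0.5  0.6 -1.3] w 10.5 t 20.23
  shift if turned first [ 0.2  0.7 33.5]
side 0.6 1974.0 [395.534, -189.29, 1.043] 0.936
  plate [398.324, -191.669, -0.01] 0.504
top 0.74 1016.0 [397.0, -189.0, 1.047] 0.0
  plate [394.188, -162.162, -0.202] 0.076
wrist 0.89 2002.0 [396.534, -191.484, 1.048] 0.162
```

View pics/p3.png

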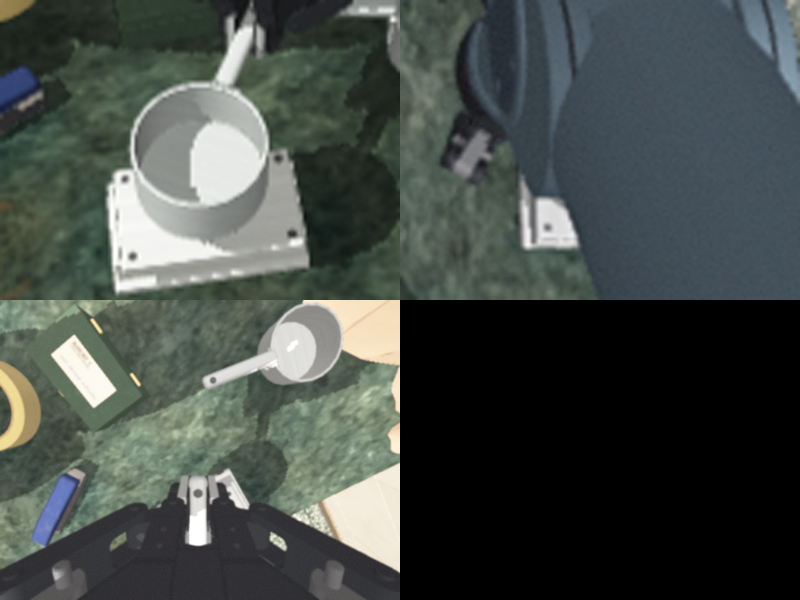

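Request:
carry_out:
  series:
    - [5,0,0,15,0,0,0]
    - [5,0,0,10,0,0,0]
    - [5,0,0,3,0,0,0]
    - [5,0,0,2,0,0,0]
    - [5,0,0,1,0,0,0]
    - [5,0,0,1,0,0,0]
    - [5,0,0,0,0,0,0]

```text
time_s: 21.5
position: [438.1, -117.8, 250.3]
eef_rot: [0.966, -0.26, 0.0, 0.0]
wrist_force: [0.5, 0.5, -1.5]
gripper_width: 10.0
```

Request:
carry_out:
  series:
    - [5,0,0,1,0,0,0]
    - [5,0,0,1,0,0,0]
    - [5,0,0,0,0,0,0]

```text
time_s: 21.88
position: [438.5, -117.4, 248.7]
eef_rot: [0.966, -0.26, 0.0, -0.0]
wrist_force: [-0.1, 1.3, 6.5]
gripper_width: 10.4
```

Request:
carry_out:
  series:
    - [5,0,0,0.5,0,0,0]
    - [40,0,0,0,0,0,0]
    - [40,0,0,0,0,0,0]
    - [40,0,0,0,0,0,0]
    - [40,0,0,-20,0,0,0]
    - [40,0,0,-40,0,0,0]
    - [40,0,0,-50,0,0,0]
    - [40,30,-50,0,0,0,0]
    - [40,30,-50,0,0,0,0]
    - [40,0,0,0,0,0,0]

```text
time_s: 23.12
position: [543.0, -58.3, 357.9]
eef_rot: [0.966, -0.258, 0.001, -0.002]
wrist_force: [-0.7, -0.1, -0.1]
gripper_width: 40.3
```

```bash
python3 - <<'E'
from h import *
from station import readout, eyes, models
import pickle
s=readout.read_state();plan(s,498,-57,300,np.radians(80))
ims=[]
for n in("side","top"):
    f=eyes.grab_frame(n);ims.append(f["image"]);ms=models.silhouettes(f,"pan_a")
    for k,p0,z0 in(("a",(397,-189,1.047),46),("b",(578.5,-71,2.975),0),("d",(559,232,3.28),0)):
        r=render(f,model(k),p0,z0);q=max(ms,key=lambda q:np.minimum(q["mask"],r).sum());m=q["mask"].astype(float);x,i=fit([(f,m)],k,p0,z0);print(n,k,round(q["p"],2),x.round(3).tolist(),round(i,3))
cv2.imwrite("pics/p4.png",cv2.resize(np.hstack(ims),(800,300))[:,:,::-1])
E
```

```text
pos [543.  -58.3 357.9] yaw -29.89 tool shift [-39.7  21.5  57.8] turn z deg -109.89 tiltz [ 0.0029  0.0024 -1.    ] j [ 0.29  0.44 -0.34  1.84  0.18  0.88 -0.66] F [-0.7 -0.1 -0.1] w 40.3 t 23.12
  shift if turned first [ -6.5 -44.5  57.9]
side a 0.96 [396.097, -189.075, 1.037] 0.933
side b 0.77 [578.084, -70.623, 2.989] 0.907
side d 0.75 [555.042, 232.959, 3.313] 0.358
top a 0.76 [397.0, -189.0, 1.047] 0.0
top b 0.7 [576.945, -68.804, 2.996] 0.228
top d 0.76 [559.354, 233.051, 3.281] 0.871
```

View pics/p4.png

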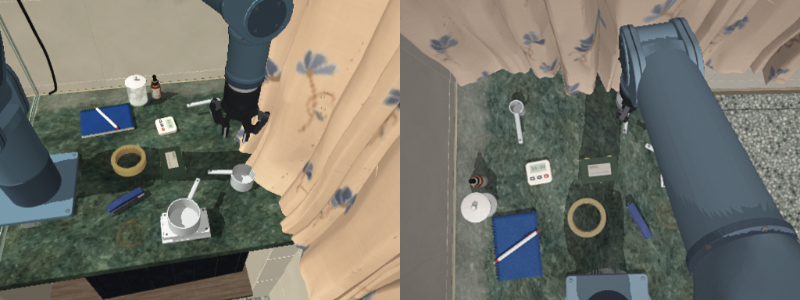

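Request:
carry_out:
  series:
    - [45,-40,21.5,0,0,0,0]
    - [45,0,0,0,0,0,-10]
    - [45,0,0,0,0,0,-10]
    - [45,0,0,0,0,0,-10]
    - [45,0,0,0,0,0,-10]
    - [45,0,0,0,0,0,-10]
    - [45,0,0,0,0,0,-10]
    - [45,0,0,0,0,0,-10]
    - [45,0,0,0,0,0,-10]
    - [45,0,0,0,0,0,-10]
    - [45,0,0,0,0,0,-10]
    - [45,0,0,0,0,0,-10.5]
    - [45,0,0,45,0,0,0]
    - [45,0,0,45,0,0,0]
    - [45,0,0,0,0,0,0]
    - [45,0,0,0,0,0,0]

```text
time_s: 25.32
position: [495.1, -60.2, 269.0]
eef_rot: [0.764, 0.645, 0.0, 0.001]
wrist_force: [0.0, -0.4, 0.5]
gripper_width: 44.9
```

```bash
python3 - <<'E'
from h import *
from station import readout, eyes, models
s=readout.read_state();plan(s,497.6,-57.6,203,np.radians(80.6))
f=eyes.grab_frame("wrist");print(proj(f,[[497.6,-57.6,50],[578.5-98.7,-71+16.2,55]]).round())
cv2.imwrite("pics/p5.png",f["image"][:,:,::-1])
for q in models.silhouettes(f,"pan_a_handle")[:4]:
    ys,xs=np.nonzero(q["mask"]);print(q["p"],xs.mean(),ys.mean(),ys.min())
E
```

```text
pos [495.1 -60.2 269. ] yaw 80.32 tool shift [ 3.  2. 66.] turn z deg -0.28 tiltz [ 1.3e-03 -5.0e-04 -1.0e+00] j [ 0.56  0.59 -0.67  2.    0.54  0.74  0.96] F [ 0.  -0.4  0.5] w 44.9 t 25.32
  shift if turned first [ 3.   2.1 66. ]
[[257. 216.]
 [257. 194.]]
0.82 53.761143628995946 113.64205312922107 28
```

View pics/p5.png

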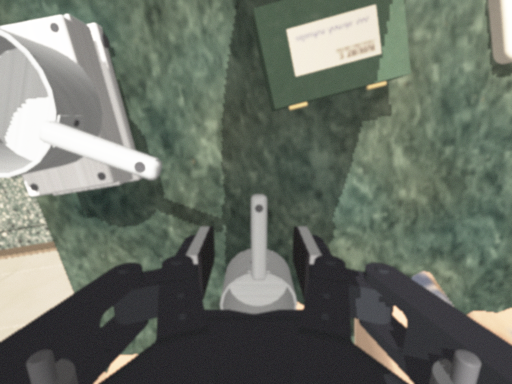

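Request:
carry_out:
  series:
    - [45,3,2,30,0,0,-0.3]
    - [45,0,0,26,0,0,0]
    - [45,0,0,10,0,0,0]
    - [45,0,0,0,0,0,0]
    - [5,0,0,0,0,0,0]
    - [5,0,0,0,0,0,0]
    - [5,0,0,0,0,0,0]
    - [5,0,0,0,0,0,0]
    - [5,0,0,0,0,0,0]
    - [5,0,0,0,0,0,0]
    - [5,0,0,0,0,0,0]
    - [5,0,0,0,0,0,0]
  force: 90

```text
time_s: 26.92
position: [497.4, -57.3, 202.1]
eef_rot: [0.762, 0.647, 0.0, 0.0]
wrist_force: [-1.1, 0.7, 6.7]
gripper_width: 10.2
```

Request:
carry_out:
  series:
    - [5,0,0,-10,0,0,0]
    - [5,0,0,-20,0,0,0]
    - [5,0,-10,-25,0,0,0]
    - [5,0,-10,-25,0,0,0]
    - [5,0,-10,-30,0,0,0]
    - [5,0,0,0,0,0,0]
    - [5,0,0,0,0,0,10]
    - [5,0,0,0,0,0,10]
    - [5,0,0,0,0,0,10]
    - [5,0,0,0,0,0,10]
    - [5,0,0,0,0,0,10]
    - [5,0,0,0,0,0,10]
    - [5,0,0,0,0,0,10]
    - [5,0,0,0,0,0,10]
    - [5,0,0,0,0,0,10]
    - [5,0,0,0,0,0,10]

```text
time_s: 28.92
position: [467.7, -52.5, 311.4]
eef_rot: [0.985, -0.171, -0.0, -0.0]
wrist_force: [-0.1, 0.7, -0.9]
gripper_width: 10.2
```

Request:
carry_out:
  series:
    - [5,0,0,0,0,0,10]
    - [5,0,0,0,0,0,10]
    - [5,0,0,0,0,0,10]
    - [5,0,0,0,0,0,10]
    - [5,0,0,0,0,0,10]
    - [5,0,0,0,0,0,10]
    - [5,0,0,0,0,0,10]
    - [5,0,0,0,0,0,10]
    - [5,0,0,0,0,0,10]
    - [5,0,0,0,0,0,10]
    - [5,0,0,0,0,0,0]
    - [5,0,0,0,0,0,0]

```text
time_s: 30.42
position: [467.7, -52.4, 311.5]
eef_rot: [-0.506, 0.862, 0.0, -0.0]
wrist_force: [0.5, 0.3, -1.2]
gripper_width: 10.3
```

```bash
python3 - <<'E'
from h import *
from station import readout, eyes
s=readout.read_state();plan(s,397+71,-189-41,313,np.radians(-120))
F=[eyes.grab_frame(n)["image"] for n in("side","top")]
cv2.imwrite("pics/p6.png",cv2.resize(np.hstack(F),(800,300))[:,:,::-1])
E
```

```text
pos [467.7 -52.4 311.5] yaw -119.14 tool shift [155.  -86.8  -1.5] turn z deg 0.86 tiltz [-3.e-04 -1.e-04 -1.e+00] j [-0.04  0.37  0.06  2.08 -0.04  0.69 -2.03] F [ 0.5  0.3 -1.2] w 10.3 t 30.43
  shift if turned first [153.6 -89.1  -1.5]
```

View pics/p6.png

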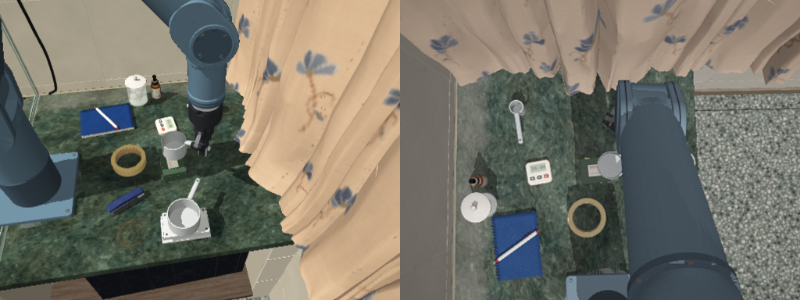

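Request:
carry_out:
  series:
    - [5,0,0,-8,0,0,0.8]
    - [5,38.5,-22,0,0,0,0]
    - [5,38.5,-22,0,0,0,0]
    - [5,38.5,-22,0,0,0,0]
    - [5,38.5,-22,0,0,0,0]
    - [5,0,0,0,0,0,0]
    - [5,0,0,0,0,0,0]

```text
time_s: 31.4
position: [466.4, -229.4, 319.9]
eef_rot: [-0.499, 0.867, 0.0, 0.0]
wrist_force: [0.5, 1.0, -1.5]
gripper_width: 10.4
```

```bash
python3 - <<'E'
from h import *
from station import readout, eyes, models
s=readout.read_state();plan(s,397+71,-189-41,313,np.radians(-120))
f=eyes.grab_frame("side");F=[f["image"],eyes.grab_frame("wrist")["image"]]
z0=s["position"][2]-202.1
for q in models.silhouettes(f,"pan_a"):
    m=q["mask"].astype(float);print(q["p"],m.sum(),np.nonzero(m)[1].mean(),np.nonzero(m)[0].mean())
    for k,p0,z in(("b",(397,-189,-.52),z0),("a",(396,-189,1.04),46)):
        x,i=fit([(f,m)],k,p0,z);print("  ",k,x.round(3).tolist(),round(i,3))
cv2.imwrite("pics/p7.png",cv2.resize(np.hstack([cv2.resize(F[0][180:308,150:320],(512,384)),F[1]]),(800,300))[:,:,::-1])
E
```

```text
pos [ 466.4 -229.4  319.9] yaw -120.15 tool shift [-0.3 -1.7  6.9] turn z deg -0.15 tiltz [ 1.e-04  6.e-04 -1.e+00] j [ 0.28  0.43  0.11  1.96 -0.07  0.75 -1.66] F [ 0.5  1.  -1.5] w 10.4 t 31.4
  shift if turned first [-0.3 -1.7  6.9]
0.77 1528.0 235.77486910994764 258.6380890052356
   b [393.612, -188.54, -0.54] 0.833
   a [400.421, -146.992, 1.484] 0.743
0.58 1078.0 237.1122448979592 282.59183673469386
   b [390.452, -234.993, 0.224] 0.445
   a [395.288, -191.525, 1.05] 0.541
```

View pics/p7.png

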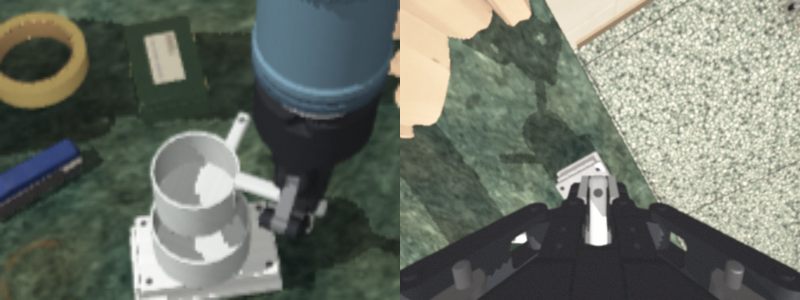

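Request:
carry_out:
  series:
    - [5,-0.6,-2,12,0,0,0]
    - [5,0,0,10,0,0,0]
    - [5,0,0,0,0,0,0]
    - [5,0,0,0,0,0,0]

```text
time_s: 32.05
position: [468.4, -230.3, 297.6]
eef_rot: [-0.499, 0.867, 0.0, -0.0]
wrist_force: [0.4, 0.7, -1.5]
gripper_width: 10.0
```

```bash
python3 - <<'E'
from h import *
from station import readout, eyes, models
s=readout.read_state();plan(s,397+71,-189-41,313,np.radians(-120))
f=eyes.grab_frame("side");im=cv2.resize(f["image"][220:300,195:290],None,fx=8,fy=8,interpolation=cv2.INTER_CUBIC).copy()
z0=s["position"][2]-202.1;print(z0)
def dr(c,r,z,col):
    uv=proj(f,circ(r,z)+[c[0],c[1],0]);uv=((uv-[195,220])*8+3.5).astype(np.int32);cv2.polylines(im,[uv],True,col,1)
dr((396.1,-189.1),40,91,(255,0,0));dr((395.5,-189.1),33,z0+45,(0,0,255));dr((395.5,-189.1),33,z0,(0,255,0));
cv2.imwrite("pics/p8.png",im[:,:,::-1])
E
```

```text
pos [ 468.4 -230.3  297.6] yaw -120.15 tool shift [ -0.1   0.5 -15.4] turn z deg -0.15 tiltz [-3.e-04  0.e+00 -1.e+00] j [ 0.28  0.47  0.11  1.96 -0.08  0.71 -1.66] F [ 0.4  0.7 -1.5] w 10.0 t 32.05
  shift if turned first [ -0.1   0.5 -15.4]
95.45393564274579
```

View pics/p8.png

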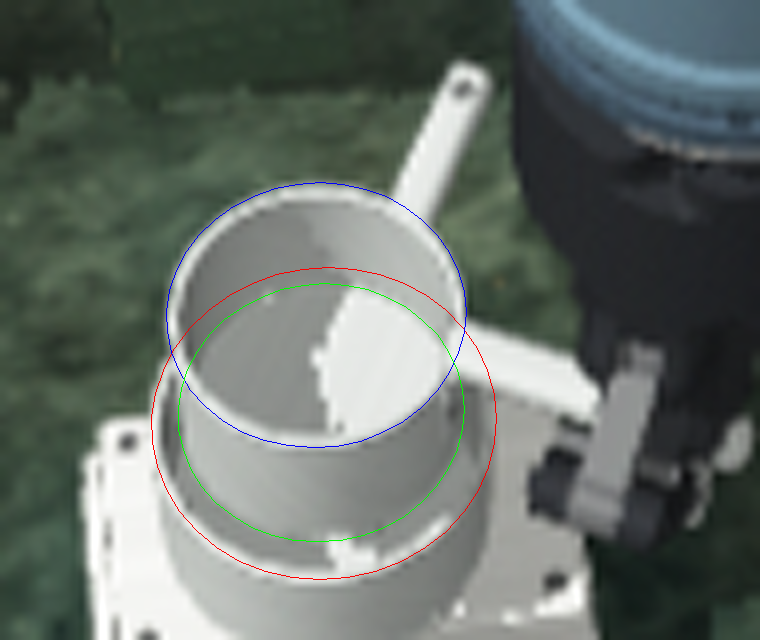

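Request:
carry_out:
  series:
    - [5,0,0,5,0,0,0]
    - [5,0,0,5,0,0,0]
    - [5,0,0,4,0,0,0]
    - [5,0,0,0,0,0,0]

```text
time_s: 32.6
position: [468.2, -230.3, 283.2]
eef_rot: [-0.499, 0.867, 0.0, -0.0]
wrist_force: [0.4, -1.8, -1.9]
gripper_width: 10.3
```

Bottom is 10 mm below the larger pan's rim and no contact force shows; continuing down.

Request:
carry_out:
  series:
    - [5,0,0,6,0,0,0]
    - [5,0,0,6,0,0,0]
    - [5,0,0,6,0,0,0]
    - [5,0,0,5,0,0,0]
    - [5,0,0,3,0,0,0]
    - [5,0,0,2,0,0,0]
    - [5,0,0,1,0,0,0]
    - [5,0,0,0,0,0,0]

```text
time_s: 33.6
position: [468.4, -230.4, 254.7]
eef_rot: [-0.499, 0.867, -0.0, 0.0]
wrist_force: [0.8, -0.0, -1.4]
gripper_width: 10.3
```

Request:
carry_out:
  series:
    - [5,0,0,1,0,0,0]
    - [5,0,0,1,0,0,0]
    - [5,0,0,1,0,0,0]
    - [5,0,0,0,0,0,0]

```text
time_s: 34.1
position: [468.9, -230.6, 252.2]
eef_rot: [-0.499, 0.867, -0.001, 0.0]
wrist_force: [-0.4, -0.4, 5.0]
gripper_width: 10.3
```

Request:
carry_out:
  series:
    - [5,0,0,0,0,0,0]
    - [40,0,0,0,0,0,0]
    - [40,0,0,0,0,0,0]
    - [40,0,0,0,0,0,0]
    - [40,0,0,-20,0,0,0]
    - [40,0,0,-40,0,0,0]
    - [40,0,0,-50,0,0,0]
    - [40,0,0,-20,0,0,-10]
    - [40,0,0,0,0,0,-10]
    - [40,0,0,0,0,0,-10]
    - [40,0,0,0,0,0,-8]
    - [40,-50,0,0,0,0,0]
    - [40,-50,0,0,0,0,0]
    - [40,-50,0,0,0,0,0]
    - [40,-50,0,0,0,0,0]
    - [40,-50,0,0,0,0,0]
    - [40,-50,0,0,0,0,0]
    - [40,0,0,0,0,0,0]

```text
time_s: 36.35
position: [426.7, 70.4, 381.8]
eef_rot: [0.756, -0.654, -0.0, -0.0]
wrist_force: [0.1, -0.5, 0.7]
gripper_width: 39.7
```

```bash
python3 - <<'E'
from h import *
from station import readout, eyes, models
s=readout.read_state();plan(s,477.8,220.6,300,np.radians(-81.9))
ims=[]
for n in("side","top","wrist"):
    f=eyes.grab_frame(n);ims.append(f["image"]);ms=models.silhouettes(f,"pan_a")
    for k,p0,z0 in(("d",(559,232,3.28),0),("a",(396,-189,1.04),46)):
        r=render(f,model(k),p0,z0)
        if not ms or r.sum()<50: continue
        q=max(ms,key=lambda q:np.minimum(q["mask"],r).sum());m=q["mask"].astype(float);x,i=fit([(f,m)],k,p0,z0);print(n,k,round(q["p"],2),x.round(3).tolist(),round(i,3))
ims.append(cv2.resize(ims[0][220:300,190:297],(512,384)))
h=[cv2.resize(i,(400,300)) for i in ims]
cv2.imwrite("pics/p9.png",np.vstack([np.hstack(h[:2]),np.hstack(h[2:])])[:,:,::-1])
E
```

```text
pos [426.7  70.4 381.8] yaw -81.75 tool shift [-141.2  -72.1   82. ] turn z deg 0.15 tiltz [-0.      0.0013 -1.    ] j [-0.1   0.21 -0.19  2.1   0.05  0.84 -1.74] F [ 0.1 -0.5  0.7] w 39.7 t 36.35
  shift if turned first [-141.5  -71.7   81.8]
side d 0.97 [558.624, 232.418, 3.302] 0.87
side a 0.8 [402.299, -180.583, 1.467] 0.517
top d 0.83 [560.336, 232.434, 3.284] 0.874
top a 0.71 [396.815, -188.652, 1.047] 0.272
wrist d 0.68 [560.432, 232.275, 3.295] 0.897
wrist a 0.66 [385.591, -235.356, 1.518] 0.745
```

View pics/p9.png

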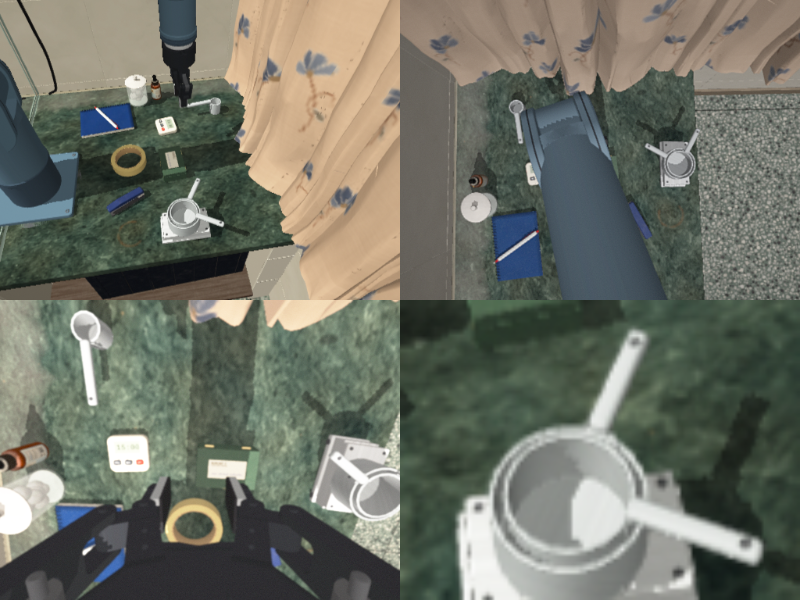

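Request:
carry_out:
  series:
    - [45,-47,-24.3,0,0,0,-0.2]
    - [45,-47,-24.3,0,0,0,0]
    - [45,-47,-24.3,0,0,0,0]
    - [45,0,0,40,0,0,0]
    - [45,0,0,40,0,0,0]
    - [45,0,0,32,0,0,0]
    - [45,0,0,0,0,0,0]
    - [45,0,0,0,0,0,0]

```text
time_s: 37.65
position: [480.8, 216.4, 270.7]
eef_rot: [0.755, -0.656, 0.0, -0.001]
wrist_force: [0.1, -0.3, -0.0]
gripper_width: 45.2
```

```bash
python3 - <<'E'
from h import *
from station import readout, eyes, models
s=readout.read_state();plan(s,478.7,220.3,203,np.radians(-81.5))
f=eyes.grab_frame("wrist");print(proj(f,[[478.7,220.3,50],[559.8-98.9,232.4-14.8,55]]).round())
cv2.imwrite("pics/p10.png",f["image"][:,:,::-1])
E
```

```text
pos [480.8 216.4 270.7] yaw -82.01 tool shift [-4.1  1.6 67.7] turn z deg -0.51 tiltz [ 1.3e-03  5.0e-04 -1.0e+00] j [-0.34  0.53 -0.21  1.95  0.17  0.67 -2.09] F [ 0.1 -0.3 -0. ] w 45.2 t 37.65
  shift if turned first [-4.2  1.5 67.7]
[[247. 216.]
 [248. 241.]]
```

View pics/p10.png

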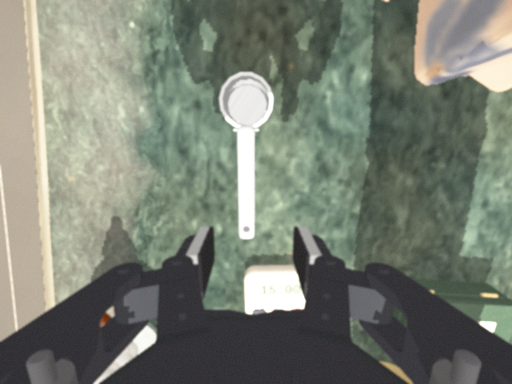

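Request:
carry_out:
  series:
    - [45,-4,1.5,30,0,0,-0.5]
    - [45,0,0,27,0,0,0]
    - [45,0,0,11,0,0,0]
    - [45,0,0,0,0,0,0]
    - [5,0,0,0,0,0,0]
    - [5,0,0,0,0,0,0]
    - [5,0,0,0,0,0,0]
    - [5,0,0,0,0,0,0]
    - [5,0,0,0,0,0,0]
    - [5,0,0,0,0,0,0]
    - [5,0,0,0,0,0,0]
    - [5,0,0,0,0,0,0]
  force: 90

```text
time_s: 39.2
position: [478.1, 220.5, 201.8]
eef_rot: [0.758, -0.652, 0.0, -0.0]
wrist_force: [-1.0, 0.1, 5.4]
gripper_width: 10.2
```

Request:
carry_out:
  series:
    - [5,0,0,-10,0,0,0]
    - [5,0,0,-25,0,0,0]
    - [5,0,0,-35,0,0,0]
    - [5,0,0,-35,0,0,0]
    - [5,0,0,-20,0,0,0]
    - [5,0,0,0,0,0,-10]
    - [5,0,0,0,0,0,-10]
    - [5,0,0,0,0,0,-10]
    - [5,0,0,0,0,0,-10]
    - [5,0,0,0,0,0,-10]
    - [5,0,0,0,0,0,-1.5]
    - [5,26,45,0,0,0,0]
    - [5,26,45,0,0,0,0]
    - [5,26,45,0,0,0,0]
    - [5,26,45,0,0,0,0]
    - [5,26,45,0,0,0,0]
    - [5,26,45,0,0,0,0]
    - [5,0,0,0,0,0,0]

```text
time_s: 41.45
position: [477.8, -96.1, 326.6]
eef_rot: [0.965, -0.264, -0.0, 0.001]
wrist_force: [0.2, 0.8, -1.1]
gripper_width: 10.6
```

```bash
python3 - <<'E'
from h import *
from station import readout, eyes, models
s=readout.read_state();plan(s,478,-260,325,np.radians(-30));plan(s,355.5,-260,325,np.radians(-30))
f=eyes.grab_frame("side");g=eyes.grab_frame("top")
cv2.imwrite("pics/p11.png",cv2.resize(np.hstack([f["image"],g["image"]]),(800,300))[:,:,::-1])
E
```

```text
pos [477.8 -96.1 326.6] yaw -30.59 tool shift [ 83.6 140.9   2. ] turn z deg -0.59 tiltz [-7.0e-04 -2.2e-03 -1.0e+00] j [ 0.42  0.4  -0.38  2.01  0.21  0.77 -0.62] F [ 0.2  0.8 -1.1] w 10.6 t 41.45
  shift if turned first [ 82.1 141.8   1.6]
pos [477.8 -96.1 326.6] yaw -30.59 tool shift [-21.9 203.3   2.1] turn z deg -0.59 tiltz [-7.0e-04 -2.2e-03 -1.0e+00] j [ 0.42  0.4  -0.38  2.01  0.21  0.77 -0.62] F [ 0.2  0.8 -1.1] w 10.6 t 41.45
  shift if turned first [-24.  203.    1.6]
```

View pics/p11.png

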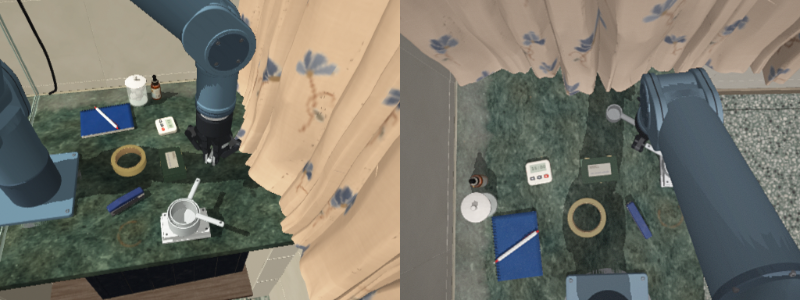

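Request:
carry_out:
  series:
    - [5,0,0,0,0,0,-0.6]
    - [5,-4.8,40.6,0,0,0,0]
    - [5,-4.8,40.6,0,0,0,0]
    - [5,-4.8,40.6,0,0,0,0]
    - [5,-4.8,40.6,0,0,0,0]
    - [5,-4.8,40.6,0,0,0,0]
    - [5,0,0,0,0,0,0]
    - [5,0,0,0,0,0,0]

```text
time_s: 42.55
position: [358.8, -255.5, 326.8]
eef_rot: [0.968, -0.253, 0.0, -0.0]
wrist_force: [-0.0, 0.6, -0.5]
gripper_width: 10.5
```

```bash
python3 - <<'E'
from h import *
from station import readout, eyes, models
s=readout.read_state();plan(s,355.5,-260,325,np.radians(-30))
f=eyes.grab_frame("side");z0=s["position"][2]-201.8
im=cv2.resize(f["image"][205:305,170:300],None,fx=6,fy=6,interpolation=cv2.INTER_CUBIC).copy()
def dr(c,r,z,col):
    uv=proj(f,circ(r,z)+[c[0],c[1],0]);uv=((uv-[170,205])*6+2.5).astype(np.int32);cv2.polylines(im,[uv],True,col,1)
c=s["position"][:2]-82*np.array([np.cos(yaw(s)-np.pi/2),np.sin(yaw(s)-np.pi/2)]);print(c)
dr((395.5,-189.1),33,95,(255,0,0));dr(c,19,z0+45,(0,0,255));dr(c,19,z0,(0,255,0))
cv2.imwrite("pics/p12.png",im[:,:,::-1])
E
```

```text
pos [ 358.8 -255.5  326.8] yaw -29.25 tool shift [-0.7  5.5  1.8] turn z deg 0.75 tiltz [ 7.e-04  3.e-04 -1.e+00] j [ 0.81  0.32 -0.34  2.12  0.16  0.72 -0.15] F [-0.   0.6 -0.5] w 10.5 t 42.55
  shift if turned first [-0.6  5.6  1.8]
[ 398.84836076 -183.93469422]
```

View pics/p12.png

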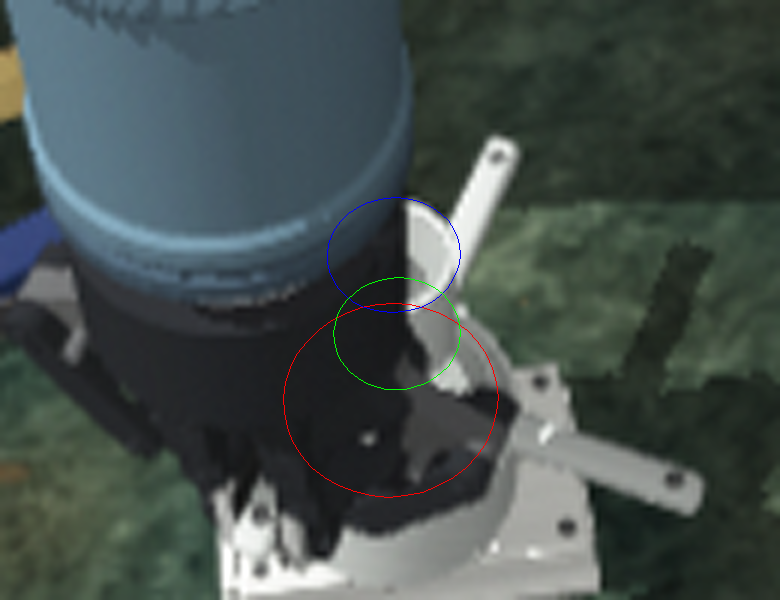

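Request:
carry_out:
  series:
    - [5,1,4.5,0,0,0,0.7]
    - [5,0,0,15,0,0,0]
    - [5,0,0,10,0,0,0]
    - [5,0,0,10,0,0,0]
    - [5,0,0,0,0,0,0]

```text
time_s: 43.22
position: [356.3, -260.7, 290.7]
eef_rot: [0.966, -0.259, -0.001, -0.0]
wrist_force: [-0.9, -0.3, -1.1]
gripper_width: 10.3
```

```bash
python3 - <<'E'
from h import *
from station import readout, eyes, models
s=readout.read_state();plan(s,355.5,-260,325,np.radians(-30))
f=eyes.grab_frame("side")
im=cv2.resize(f["image"][205:305,170:300],None,fx=6,fy=6,interpolation=cv2.INTER_CUBIC).copy()
cv2.imwrite("pics/p13.png",im[:,:,::-1])
E
```

```text
pos [ 356.3 -260.7  290.7] yaw -30.03 tool shift [ -1.1  -0.2 -34.3] turn z deg -0.03 tiltz [-0.0017  0.0013 -1.    ] j [ 0.79  0.39 -0.31  2.14  0.2   0.64 -0.18] F [-0.9 -0.3 -1.1] w 10.3 t 43.23
  shift if turned first [ -1.1  -0.2 -34.3]
```

View pics/p13.png

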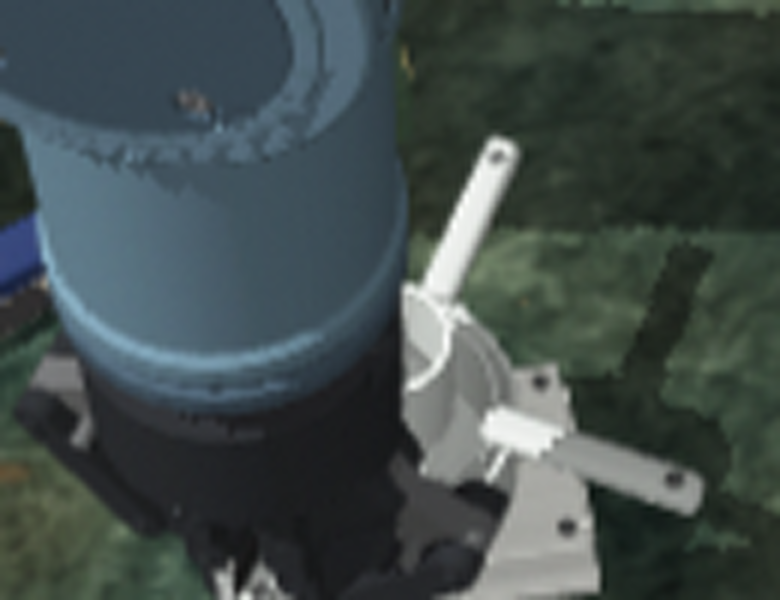

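Request:
carry_out:
  series:
    - [5,0,0,6,0,0,0]
    - [5,0,0,6,0,0,0]
    - [5,0,0,6,0,0,0]
    - [5,0,0,6,0,0,0]
    - [5,0,0,4,0,0,0]
    - [5,0,0,3,0,0,0]
    - [5,0,0,1,0,0,0]
    - [5,0,0,0,0,0,0]

```text
time_s: 44.28
position: [356.6, -261.0, 259.7]
eef_rot: [0.966, -0.259, 0.0, 0.0]
wrist_force: [-0.1, 0.6, -0.6]
gripper_width: 10.6
```

Request:
carry_out:
  series:
    - [5,0,0,1,0,0,0]
    - [5,0,0,1,0,0,0]
    - [5,0,0,0,0,0,0]

```text
time_s: 44.65
position: [356.6, -261.1, 257.6]
eef_rot: [0.966, -0.259, -0.0, 0.0]
wrist_force: [0.1, -0.5, -0.6]
gripper_width: 10.2
```

Request:
carry_out:
  series:
    - [5,0,0,1,0,0,0]
    - [5,0,0,1,0,0,0]
    - [5,0,0,0.6,0,0,0]
    - [5,0,0,0,0,0,0]

```text
time_s: 45.15
position: [356.5, -261.8, 255.6]
eef_rot: [0.966, -0.26, 0.0, 0.001]
wrist_force: [-2.2, -1.7, 7.2]
gripper_width: 10.6
```

Contact where expected (TCP 255.6 against a computed 255.8). I'll release, lift clear and check.

Request:
carry_out:
  series:
    - [40,0,0,0,0,0,0]
    - [40,0,0,0,0,0,0]
    - [40,0,0,0,0,0,0]
    - [40,0,0,0,0,0,0]
    - [40,0,0,-20,0,0,0]
    - [40,0,0,-40,0,0,0]
    - [40,0,0,-50,0,0,0]
    - [40,0,0,-50,0,0,0]
    - [40,0,-50,0,0,0,0]
    - [40,0,-50,0,0,0,0]
    - [40,0,-50,0,0,0,0]
    - [40,0,-50,0,0,0,0]
    - [40,0,-50,0,0,0,0]
    - [40,0,-50,0,0,0,0]
    - [40,0,0,0,0,0,0]

```text
time_s: 47.02
position: [507.8, 2.7, 415.2]
eef_rot: [0.967, -0.256, 0.0, -0.001]
wrist_force: [-0.3, 0.1, -0.6]
gripper_width: 40.2
```

```bash
python3 - <<'E'
from h import *
from station import readout, eyes, models
s=readout.read_state();plan(s,355.5,-260,325,np.radians(-30))
f=eyes.grab_frame("side");g=eyes.grab_frame("top")
a=cv2.resize(f["image"][205:305,170:300],(520,400),interpolation=cv2.INTER_CUBIC)
C=dict(a=((396.1,-189.1),1.04,46),b=((395.7,-189.1),-.524,50),d=((396,-189.5),-2.094,54))
def ov(f,im,u0,v0,sc):
    im=im.copy()
    for k,((x,y),t,z) in C.items():
        col=dict(a=(255,0,0),b=(0,0,255),d=(0,255,0))[k]
        for r,zz in((RAD[k],z+45),):
            uv=((proj(f,circ(r,zz)+[x,y,0])-[u0,v0])*sc).astype(np.int32);cv2.polylines(im,[uv],True,col,1)
        e=proj(f,[[x+100*np.cos(t),y+100*np.sin(t),z+50]])[0];cv2.circle(im,tuple(int(v) for v in (e-[u0,v0])*sc),4,col,1)
    return im
b=cv2.resize(g["image"][160:260,285:415],(520,400),interpolation=cv2.INTER_CUBIC)
out=np.vstack([np.hstack([a,ov(f,a,170,205,4)]),np.hstack([b,ov(g,b,285,160,4)])])
cv2.imwrite("pics/e1.png",cv2.resize(out,(780,600))[:,:,::-1])
cv2.imwrite("pics/e2.png",cv2.resize(np.hstack([f["image"],g["image"]]),(800,300))[:,:,::-1])
E
```

```text
pos [507.8   2.7 415.2] yaw -29.67 tool shift [ -2.3 303.9  89.3] turn z deg 0.33 tiltz [ 0.001   0.0026 -1.    ] j [ 0.35  0.33 -0.54  1.87  0.2   0.99 -0.79] F [-0.3  0.1 -0.6] w 40.2 t 47.02
  shift if turned first [ -0.6 303.7  90.2]
```

View pics/e1.png

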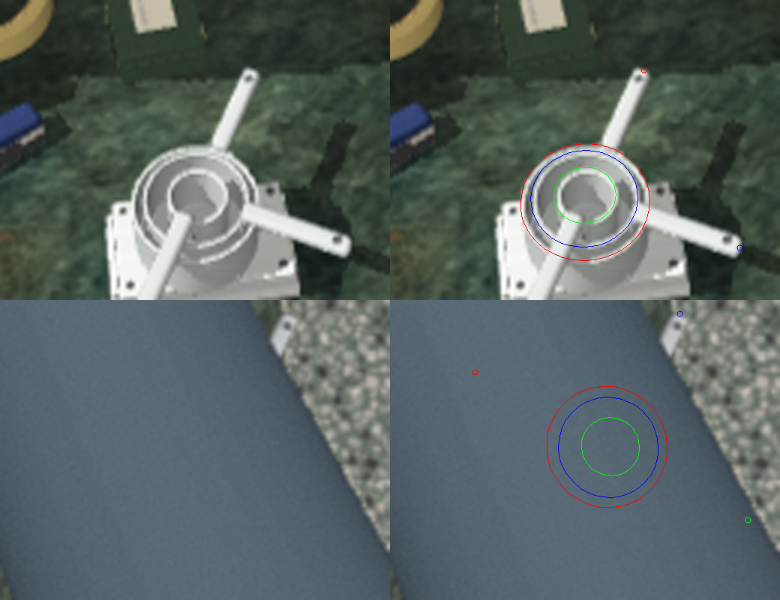

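View pics/e2.png

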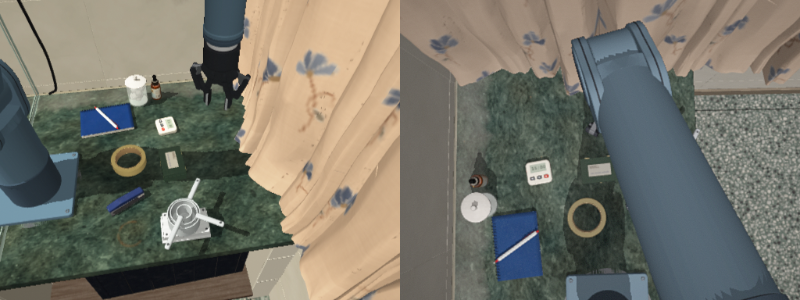

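Request:
carry_out:
  series:
    - [40,-25,-43,0,0,0,0]
    - [40,-25,-43,0,0,0,0]
    - [40,-25,-43,0,0,0,0]
    - [40,-25,-43,0,0,0,0]
    - [40,0,0,0,0,0,0]
    - [40,0,0,0,0,0,0]

```text
time_s: 47.88
position: [506.7, 195.7, 414.7]
eef_rot: [0.966, -0.26, 0.0, 0.001]
wrist_force: [0.4, -0.9, -0.3]
gripper_width: 39.9
```

```bash
python3 - <<'E'
from h import *
from station import readout, eyes, models
s=readout.read_state();plan(s,355.5,-260,325,np.radians(-30))
ims=[]
for n in("side","top","wrist"):
    f=eyes.grab_frame(n);ims.append(f["image"])
    for q in models.search_frame(f,"pan_a"):print(n,q["p"],q["at"])
    for q in models.search_frame(f,"pan_a_handle"):print(n,"handle",q["p"],q["at"])
    for t in("timer","slide_box"):
        q=models.search_frame(f,t);print(n,t,[(x["p"],x["at"]) for x in q[:1]])
ims.append(cv2.resize(ims[1][160:260,285:415],(512,384),interpolation=cv2.INTER_CUBIC))
h=[cv2.resize(i,(400,300)) for i in ims]
cv2.imwrite("pics/e3.png",np.vstack([np.hstack(h[:2]),np.hstack(h[2:])])[:,:,::-1])
E
```

```text
pos [506.7 195.7 414.7] yaw -30.17 tool shift [ 98.2 469.7  90.6] turn z deg -0.17 tiltz [-5.0e-04 -1.8e-03 -1.0e+00] j [ 0.01  0.41 -0.59  1.79  0.26  1.03 -1.21] F [ 0.4 -0.9 -0.3] w 39.9 t 47.88
  shift if turned first [ 96.9 470.2  89.7]
side 0.93 [405.9, -205.9, 85.4]
side 0.75 [416.9, -205.8, 95.1]
side handle 0.78 [409.4, -201.2, 85.1]
side timer [(0.63, [381.6, 172.1, 21.2])]
side slide_box [(0.89, [386.2, -6.1, 40.5])]
top 0.93 [416.3, -155.1, 92.3]
top 0.83 [387.7, -204.4, 99.0]
top 0.59 [414.1, -202.7, 87.1]
top handle 0.7 [416.7, -155.5, 92.6]
top timer []
top slide_box [(0.62, [413.6, -158.3, 92.0])]
wrist timer [(0.62, [385.4, 185.6, 9.9])]
wrist slide_box [(0.97, [398.2, 45.3, 32.7])]
```

View pics/e3.png

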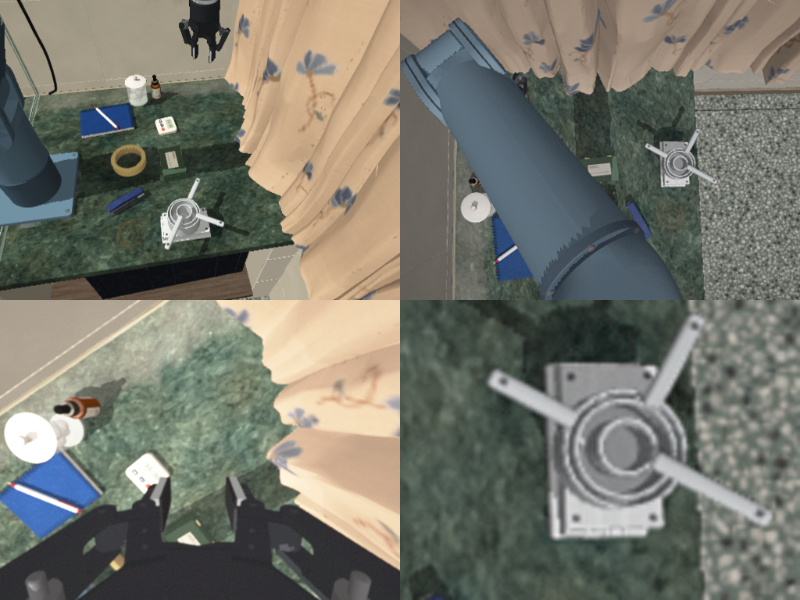

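```bash
python3 -c "
from station import close_job
print(close_job())"
```

```text
the job is handed in; nothing more can be done
None
```

The cooling plate is home on the base and the three pans that were there (a, b and d; no pan_c showed in any view) are nested level in its middle. I handed the job in at about 48 s of the 210 s.

**Plate:** It went down without catching until it came to rest on the base's fin tips, where I felt about 31 N. It had come down to 12 mm above its standing height on the worktop, as expected for home. With the gripper off it, all three cameras put it at about (397, -189) mm, yaw -0.011 rad.

**Pans:** Each pan touched down at the height calculated for it, with the pan bottoms at 46, 50 and 54 mm. In the last side view the three rims match the expected circles to about 2 mm. The handles point to about 60°, -30° and -120°, so they stand 90° apart.

**Bystanders:** The timer and the slide box are still in place in the pictures. The arm stands clear of everything.

**Checks that disagreed:**
- The side camera reads about 1–2 mm lower in x than the arm's own position; I allowed for this.
- At the end the networks gave some misreadings: one false slide box on the nest in the top view, and in the wrist view a slide box about 45 mm off, with only part of it visible. The pictures show otherwise.

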